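Cap the spice shaker on the strike capper

TASK

Turn the depth-stop dial of the strike capper to its three-dot mark. Then pick up the wooden mallet that lies on its side and knock the sprung ram down with an end face of its head held square - a brisk tap or more, not just a slow push, yet not so hard as to crack the glass - until the steel cap sits fully home on the glass shaker. Put the mallet down on the boards, clear of the capper; leave the dial on the three dots, the ram sprung back up and the things standing round it undisturbed.

Things in the scene. Friction and masses are not known exactly. Their poses are not given: they have to be found in the camera images.
- capper: Strike capper, an aluminium bench press, fixed. Base plate 150 (x) by 170 (y) by 18 mm, posts at y -60 and +60, a beam 54 deep across them (y -85 to +80, z 140 to 168) ending at +y in a round lobe 94 across (centre y +108, same z) with the dial. A glass shaker 50 across stands fixed under the ram. Origin: underside, on the ram's axis; front -x faces the robot within 0.3 rad.
- ram: Sprung ram: a steel mushroom head 44 mm across, 14 thick, on a shaft through the beam, a coil spring under it; a foot at its lower end presses the cap. Origin: centre of the head's flat top, 204 mm above the boards when up.
- ram_slide (a joint): Ram travel down, m: 0 up, where its spring returns it when let go. The spring takes about 3.5 N at the start, 7 N at the bottom, and the cap about 7 N more: 10 to 14 N on the head in all. The dial's stop ends the stroke dead after 4.5 mm at the one-dot mark, 9 at two, 13.5 at three; at four and five it never comes into play. A blow of over 120 N would crack the glass.
- cap (a joint): How far the steel shaker cap (44 mm across, 12 high) is driven down the glass neck, m: starts at 0 to 0.003, up to 9 mm proud; home at 0.009, its skirt on the glass shoulder; can be squeezed to 0.0105. Stiff; stays where it is driven. With cap at 0 the ram's foot meets it 4 mm down the stroke.
- cap_top (a point): Centre of the cap's top, under the ram's foot: 119 mm above the boards at joint cap = 0, 110 mm when home.
- dial (a joint): Depth-stop dial, rad, counter-clockwise positive from above. Five sprung detents 0.6 apart: one dot at -1.2, two at -0.6, three at 0, four at 0.6, five at 1.2; ends at +-1.35. At 0 the pointer faces the capper's front (-x). The dots are punched in the lobe round the dial. Takes up to 0.15 N m. Starts on the one-dot or two-dot mark or just between.
- dial_grip (a point): Point to grip the dial, on its axis, 197 mm above the boards, 108 mm to the capper's +y from the ram's axis. The grip is a black upright bar 44 mm long, 16 wide, 28 high (z 175 to 203) on a disc 54 across; point x runs along the bar, the pointer nose (7 mm beyond the bar's end) at -x.
- mallet: Wooden mallet, 0.3 to 0.6 kg. Block head 88 mm long (along y), 66 square; its square ends, at y -44 and +44, are the striking faces. Round handle 24 across, out of a long side along -x, to x -190. Origin: centre of the head. Lies on a long side, head and handle level, their axes 33 above the boards, handle towards the robot within 0.4 rad. Balances 12 mm from the origin, handle side.
- tin: Bystander: round steel tin, 72 mm across and 85 mm high. Origin: centre of its underside. It and the mallet may stand in each other's place.
- filled: Bystander: a shaker already capped, 50 mm across and 91 mm high. Origin: centre of its underside.
- mortar: Bystander: marble mortar, a bowl 104 mm across and 60 mm high. Origin: centre of its underside.
- shaker: Bystander: empty open glass shaker, 50 mm across, 89 mm high. Origin: centre of its underside.
- grinder: Bystander: cast aluminium hand grinder with a crank, 84 mm across, 160 mm high, the crank reaching 75 mm from its axis. Origin: centre of its underside.
Things that resemble listed ones, but are neither listed nor needed, are in the scene too. What is shaped like the mallet but blue is not meant.

How it is judged:
By the outcome, as a careful person would: the job done as asked, in the order asked, and still so for the second after the job is handed in, with the robot touching nothing.
It also fails if it takes over 61 s, if anything falls off the work surface, if the arm or the gripper's body presses on something with over 40 N, if the wrist force passes 120 N, or if a joint passes its speed limit or range.

ROBOT

A 6-joint arm with a two-finger parallel gripper is mounted at the origin on the work surface. World frame = base frame: x ahead of the robot, y to its left, z up, the work surface at z = 0. Lengths are in m, angles in rad, forces in N, time in s.
With the tool pointing down it reaches from about 0.225 to 0.875 m from the base axis. Payload 3.4 kg.
Tool frame: the origin (TCP) lies on the centre line of the jaws, within the pads' length; the fingertips stand 14 mm ahead of it and the grasp point (between the pads) lies 5 mm behind it; x points along the fingers, y is the direction in which the jaws open and shut, and the axes are right-handed (so a half turn about x gives the same grasp; the last joint's range is limited). The gripper opens to 85 mm and grips with 20 to 120 N. Pads are 22 mm wide; open, the fingers measure 114 mm over their backs; the gripper's body (76 mm by 85 mm) begins 54 mm behind the grasp point. The pads swing forward as they close: fully open they stand 13 mm farther back than shut.
Start: joints at [1.058, 0.276, 1.505, -0, 1.361, -0.121], TCP at [0.22, 0.531, 0.208] pointing down, gripper open.
Joint ranges: [-2.89, 2.89], [-0.75, 2.08], [0.22, 2.7], [-1.18, 4.32], [0.11, 2.71], [-2.7, 2.7]. Speed limits (rad/s): [2.57, 2.57, 3.14, 3.14, 3.14, 3.14].

INTERFACE

Orientations are given as a unit quaternion [x, y, z, w].
In Python, from workcell import readout, cams, job, masks_of gives the robot as it stands.
- The arm moves only by the tool move_arm, never from a script. Its argument "increments" is a list that holds one entry, the list of rows, each a list of 7 numbers: the shift along the tool's x, y, z normalised to -1 to 1, where 1 is 150 mm, then the turn, a rotation vector about the tool's x, y, z normalised to -1 to 1, where 1 is 180 degrees, then the gripper's target within -1 to 1 (fully open at 1, half-way at 0, shut at -1). A call has 1 to 20 rows; each row is the pose to reach, as a shift and turn from the pose commanded when the call began, along the tool's axes at that moment, turning the shorter way round; what a row does not reach only later rows make up. A row lasts 1/12 s, in which the tool goes at most 41.7 mm and 7.16 degrees, less where a joint would pass 70% of its speed; a pose out of reach is approached as far as the arm can. A call with a number of a shift or a turn outside -1 to 1 is refused whole. A call with a gripper value outside its range is refused whole. The fingers move at their own pace and stop on an object; the grip force is fixed at half the most. Time passes only in rows, so rows that repeat a pose let the fingers close. It gives the time, the measured TCP pose, the force and the opening at its end, in the units of the state.
- readout.read_state(): the state, without advancing time (a new reading comes with each control period).
- cams.read_camera(name): name is "side" or "top"; returns a dict with "frame" (384x512x3 uint8, red, green, blue), "z_map" (384x512 float32, m along the optical axis (not along the pixel's ray), 0 where there is no reading), "fx", "fy", "cx", "cy" (pixels), "xyz" and "rotation" of the camera in the world. Camera axes: x right, y down, z forward; pixel columns grow to the right and rows downward; lengths in m; the calibration is good to about 2 mm. A picture is of the moment at which its call begins.
- job.close_job(): hands the job in, once; it reports no verdict.
Trained networks look in a picture, given as the dict that the camera call returned (one of the last four; its "shot" number tells which), for a name from the list of things; names that differ only in an ending like _2 or _b are one class to them, and where a whole thing is asked for, a point or a joint stands for the part that bears it (a point fixed in the world has none). Each returns a list of dicts, best first, with "score" (0 to 1); they miss things now and then, are a little off and sometimes report something else, mostly with a low value. They report only what shows in the picture. A call takes as long as a camera call. They do not tell look-alikes from the thing itself.
- masks_of(target, picture): "mask" (384x512 bool, what is visible of it) and "location" ([row, column] in pixels, amid what is visible of it).
The state is a dict: "time": time; "joint_positions": joint angles; "joint_velocities": joint speeds; "joint_efforts": joint torques, N m; "tcp_pos": TCP position; "tcp_rot": TCP orientation; "ft_force": force on the tool from outside, world axes, zero at the start; "wrist_torque": the same for the moment, N m; "grip_width": opening from 0.0 (shut) to 1.0 (fully open).
Only numpy, scipy, OpenCV 4.12 (cv2) and the standard library are available. Lean on these libraries where they do the work, as an engineer would, in place of code of your own. Each camera call takes 0.05 s, during which the arm holds its last target.

## Working session

There is one attempt and no reset: what is moved stays moved. The work goes in short steps, Python scripts to look and compute and a tool call to move; the robot and the scene stay as the last step left them, time stands still between calls to the robot, and variables do not carry over. Pictures are saved under pics/ and viewed, and the job is handed in when it is done.

Besides the shell and the picture viewer there is one more tool, called in YAML: its name, and indented under it one key for each argument. move_arm: Moves the arm, as the interface text tells. Scaled input: -1 to 1 covers 150 mm each way for a shift and 180 degrees each way for a turn. Its arguments: {"type":"object","properties":{"increments":{"type":"array"}},"required":["increments"]}

```bash
ls; mkdir -p pics; cat > h.py <<'E'
import numpy as np, cv2
from workcell import readout, cams, job, masks_of
def shot(n,tag):
    p=cams.read_camera(n); cv2.imwrite(f'pics/{tag}.png',cv2.resize(p['frame'][:,:,::-1],(800,600),interpolation=cv2.INTER_CUBIC)); return p
def cloud(p):
    z=p['z_map']; v,u=np.mgrid[:384,:512]
    c=np.stack([(u-p['cx'])/p['fx']*z,(v-p['cy'])/p['fy']*z,z],-1)
    R=np.array(p['rotation']).reshape(3,3)
    w=c@R.T+np.array(p['xyz']); w[z<=0]=np.nan
    return w
E
python3 - <<'E'
from h import *
s=readout.read_state();print(s)
for n in ['side','top']:
    p=shot(n,n+'0');print(n,p['xyz'],np.round(p['rotation'],3),p['fx'],p['cx'],p['cy'])
    np.savez(f'{n}0.npz',**{k:v for k,v in p.items()})
    w=cloud(p)
    for t in ['capper','ram','cap','dial','mallet','tin','filled','mortar','shaker','grinder']:
        for d in masks_of(t,p)[:3]:
            m=d['mask']; q=w[m]; q=q[~np.isnan(q[:,0])]
            print(t,round(d['score'],2),np.round(d['location']),m.sum(),np.round(np.median(q,0),3) if len(q) else None, np.round(np.percentile(q,[2,98],axis=0),3).tolist() if len(q) else '')
E
```

```text
pics
{'time': 0.0, 'joint_positions': array([ 1.05796400e+00,  2.76608293e-01,  1.50616151e+00, -5.31026856e-06,
        1.36069345e+00, -1.21010886e-01]), 'joint_velocities': array([-6.27292524e-04,  1.07145666e-03, -2.80359500e-04, -8.33868182e-04,
       -5.60420131e-06,  1.47346297e-03]), 'joint_efforts': array([ 3.56504688e-04, -4.16772687e+01, -2.45806450e+01, -1.24050898e-04,
        1.11370548e-02, -3.64660673e-05]), 'tcp_pos': array([0.21930094, 0.53090631, 0.20692086]), 'tcp_rot': array([ 0.13701591,  0.69378453, -0.13827389,  0.6933758 ]), 'ft_force': array([ 0.522849  , -0.46675242,  0.33272308]), 'wrist_torque': array([-0.068812  ,  0.01178149, -0.0008001 ]), 'grip_width': 0.9954356389448451}
side [ 0.36835314 -1.02788121  0.97617289] [ 0.899 -0.045  0.034 -0.435] 430.8721668602644 257.77060332548183 195.0957331647283Traceback (most recent call last):
  File "<stdin>", line 6, in <module>
  File "h.py", line 8, in cloud
    R=np.array(p['rotation']).reshape(3,3)
ValueError: cannot reshape array of size 4 into shape (3,3)
```

```bash
sed -i "s/R=np.array(p\['rotation'\]).reshape(3,3)/R=Rn.from_quat(p['rotation']).as_matrix()/; 1a from scipy.spatial.transform import Rotation as Rn" h.py
python3 - <<'E'
from h import *
for n in ['side','top']:
    p=shot(n,n+'0');print(n,p['xyz'],np.round(p['rotation'],3),p['fx'],p['cx'],p['cy'])
    np.savez(f'{n}0.npz',**{k:v for k,v in p.items()})
    w=cloud(p)
    for t in ['capper','ram','cap','dial','mallet','tin','filled','mortar','shaker','grinder']:
        for d in masks_of(t,p)[:3]:
            m=d['mask']; q=w[m]; q=q[~np.isnan(q[:,0])]
            print(t,round(d['score'],2),np.round(d['location']),m.sum(),np.round(np.median(q,0),3) if len(q) else None, np.round(np.percentile(q,[2,98],axis=0),3).tolist() if len(q) else '')
E
```

```text
side [ 0.36835314 -1.02788121  0.97617289] [ 0.899 -0.045  0.034 -0.435] 430.8721668602644 257.77060332548183 195.0957331647283
capper 0.67 [200. 253.] 2600 [0.495 0.082 0.039] [[0.431, 0.012, -0.003], [0.576, 0.225, 0.2]]
cap 0.39 [158. 216.] 470 [0.383 0.397 0.04 ] [[0.337, 0.327, -0.001], [0.429, 0.429, 0.058]]
dial 0.78 [153. 247.] 189 [0.486 0.198 0.179] [[0.464, 0.183, 0.164], [0.511, 0.216, 0.201]]
mallet 0.8 [283. 178.] 1556 [ 0.268 -0.244  0.042] [[0.214, -0.269, -0.003], [0.424, -0.183, 0.066]]
mallet 0.71 [329. 291.] 1777 [ 0.551 -0.414  0.044] [[0.404, -0.46, 0.009], [0.608, -0.35, 0.066]]
tin 0.95 [261. 282.] 790 [ 0.552 -0.186  0.068] [[0.522, -0.201, -0.002], [0.587, -0.133, 0.085]]
filled 0.18 [157. 293.] 557 [0.679 0.329 0.075] [[0.65, 0.282, 0.003], [0.72, 0.377, 0.152]]
mortar 0.65 [158. 215.] 474 [0.384 0.396 0.039] [[0.337, 0.327, -0.004], [0.43, 0.429, 0.058]]
shaker 0.75 [220. 342.] 356 [ 0.768 -0.027  0.056] [[0.747, -0.035, -0.001], [0.791, 0.015, 0.087]]
grinder 0.89 [156. 297.] 593 [0.679 0.33  0.071] [[0.65, 0.283, -0.005], [0.749, 0.479, 0.152]]
top [0.35
[... 396 characters left out ...]
173, 0.067]]
tin 0.71 [186. 303.] 644 [ 0.551 -0.154  0.083] [[0.523, -0.186, 0.013], [0.585, -0.126, 0.086]]
filled 0.81 [136. 282.] 431 [ 0.691 -0.089  0.075] [[0.677, -0.125, -0.004], [0.742, -0.068, 0.092]]
mortar 0.72 [251. 105.] 1215 [0.385 0.392 0.032] [[0.338, 0.333, 0.006], [0.428, 0.425, 0.061]]
mortar 0.62 [195. 206.] 258 [0.503 0.103 0.203] [[0.485, 0.085, 0.199], [0.523, 0.121, 0.206]]
mortar 0.19 [138. 282.] 390 [ 0.69  -0.089  0.083] [[0.677, -0.112, 0.006], [0.719, -0.068, 0.092]]
grinder 0.8 [136. 118.] 1217 [0.677 0.344 0.105] [[0.651, 0.288, 0.006], [0.724, 0.391, 0.157]]
grinder 0.52 [191. 394.] 1531 [ 0.548 -0.394  0.052] [[0.403, -0.456, -0.002], [0.604, -0.332, 0.067]]
```

```bash
ls pics
```

```text
side0.png
top0.png
```

View pics/side0.png

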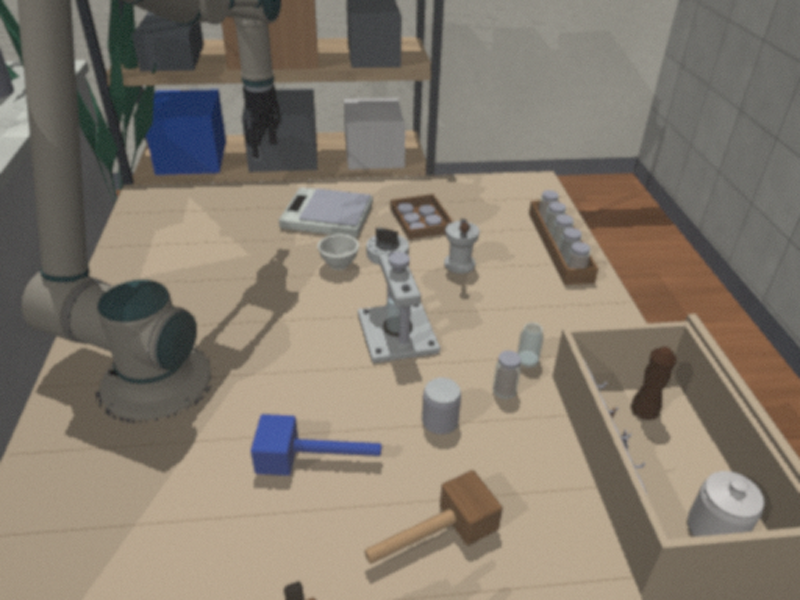

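View pics/top0.png

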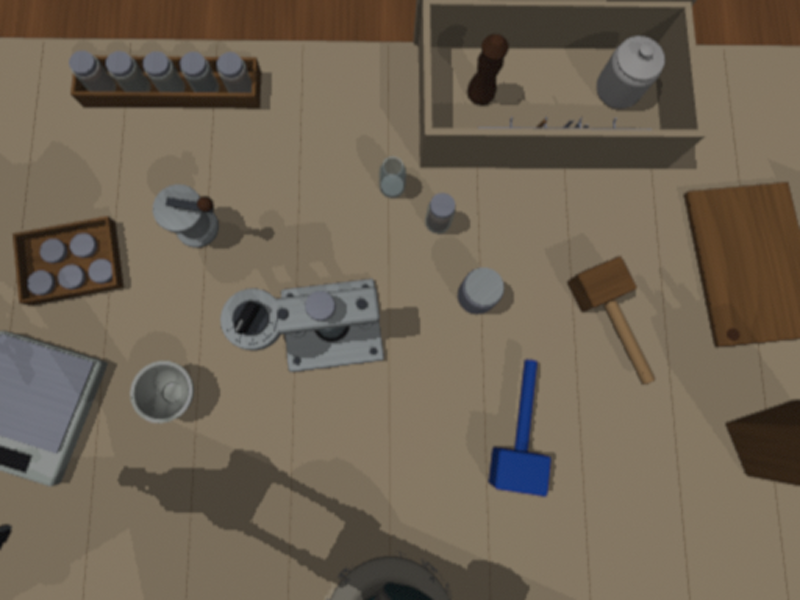

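The top view shows the wooden mallet (head near px 605,283; handle towards the robot), the capper at (330,320) with its dial on the left at (250,318), and the blue decoy at (520,470). The tin is at (482,290). Next I measure the poses exactly.

```bash
python3 - <<'E'
from h import *
for n in ['top','side']:
    p=dict(np.load(n+'0.npz')); w=cloud(p); f=p['frame']
    # capper
    reg=(w[...,0]>.38)&(w[...,0]<.62)&(w[...,1]>-.02)&(w[...,1]<.29)
    def st(name,m):
        q=w[m]; print(n,name,len(q),np.round(np.median(q,0),4),np.round(q.mean(0),4)); return q
    rt=st('ramtop',reg&(abs(w[...,2]-.204)<.006)&(w[...,1]<.15))
    if len(rt)>20:
        (c,r)=cv2.minEnclosingCircle(rt[:,:2].astype(np.float32)); print('circ',c,r)
    db=st('dialbar',reg&(w[...,2]>.192)&(w[...,1]>.16))
    if len(db)>5: print(cv2.minAreaRect(db[:,:2].astype(np.float32)))
    lobe=st('lobe+beam',reg&(abs(w[...,2]-.168)<.005))
    print(cv2.minAreaRect(lobe[:,:2].astype(np.float32)))
    l2=lobe[lobe[:,1]>.165]
    if len(l2)>9: print('lobe circ',cv2.minEnclosingCircle(l2[:,:2].astype(np.float32)))
    # mallet
    mr=(w[...,0]>.38)&(w[...,0]<.66)&(w[...,1]>-.5)&(w[...,1]<-.3)
    hd=st('head',mr&(abs(w[...,2]-.066)<.005)); print(cv2.minAreaRect(hd[:,:2].astype(np.float32)))
    ha=st('handle',mr&(w[...,2]>.036)&(w[...,2]<.05)&(w[...,0]<.5)); 
    print(cv2.fitLine(ha[:,:2].astype(np.float32),cv2.DIST_HUBER,0,.01,.01).ravel(), ha[:,0].min(),ha[:,0].max())
p=dict(np.load('top0.npz'));f=p['frame'][165:245,130:260]
cv2.imwrite('pics/crop_t.png',cv2.resize(f[:,:,::-1],None,fx=6,fy=6,interpolation=cv2.INTER_CUBIC))
p=dict(np.load('side0.npz'));f=p['frame'][130:240,215:295]
cv2.imwrite('pics/crop_s.png',cv2.resize(f[:,:,::-1],None,fx=5,fy=5,interpolation=cv2.INTER_CUBIC))
E
```

```text
top ramtop 283 [0.5028 0.103  0.2025] [0.5031 0.1028 0.2024]
circ (0.5036396980285645, 0.10297809541225433) 0.021736137568950653
top dialbar 164 [0.4872 0.2103 0.2012] [0.4874 0.21   0.2006]
((0.48732754588127136, 0.2113758772611618), (0.016850164160132408, 0.050373878329992294), 63.43165588378906)
top lobe+beam 1887 [0.4975 0.1561 0.1667] [0.4968 0.1439 0.167 ]
((0.49201059341430664, 0.13650162518024445), (0.09164487570524216, 0.23833121359348297), 0.8059206604957581)
lobe circ ((0.4917358160018921, 0.20577207207679749), 0.05083487555384636)
top head 697 [ 0.5723 -0.3797  0.064 ] [ 0.5721 -0.3798  0.0642]
((0.5720394849777222, -0.37980276346206665), (0.06474420428276062, 0.08879277855157852), 23.035842895507812)
top handle 318 [ 0.449  -0.4306  0.0414] [ 0.4485 -0.4307  0.0412]
[ 0.91843927  0.39556202  0.44849288 -0.4307415 ] 0.39499573075802985 0.4993610536223476
side ramtop 79 [0.5015 0.0984 0.2004] [0.5021 0.0982 0.2005]
circ (0.5014873743057251, 0.09877680242061615) 0.022658640518784523
side dialbar 58 [0.4861 0.2047 0.1984] [0.4862 0.205  0.1977]
((0.48610493540763855, 0.20872178673744202), (0.02070773020386696, 0.05159766599535942), 63.390323638916016)
side lobe+beam 448 [0.4963 0.1074 0.1656] [0.4957 0.1207 0.1664]
((0.488395631313324, 0.13013377785682678), (0.0896393284201622, 0.22932134568691254), 1.1268057823181152)
lobe circ ((0.4879184365272522, 0.20527242124080658), 0.04665394127368927)
side head 664 [ 0.5712 -0.387   0.0635] [ 0.5709 -0.3863  0.0636]
((0.5711473226547241, -0.3858788013458252), (0.06503783911466599, 0.08942302316427231), 24.495712280273438)
side handle 352 [ 0.4461 -0.4387  0.0408] [ 0.4468 -0.4381  0.0406]
[ 0.92023015  0.3913776   0.44679967 -0.43813917] 0.39384010220042964 0.49985662957543786
```

View pics/crop_t.png

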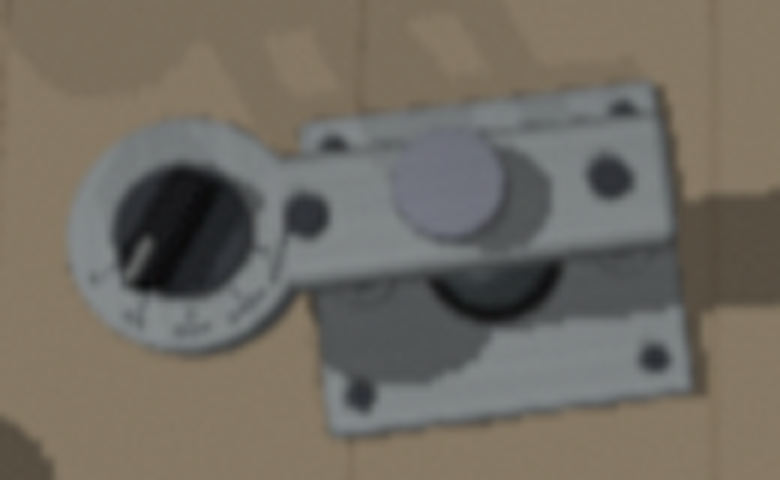

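View pics/crop_s.png

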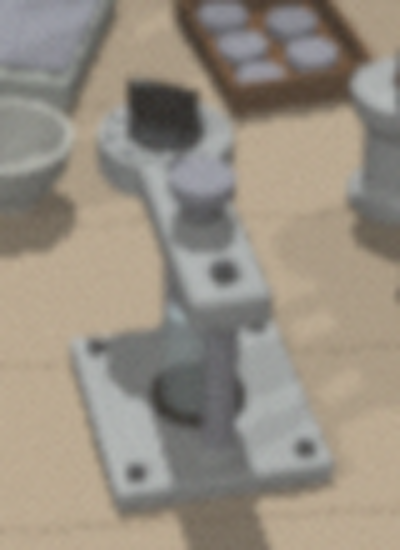

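```bash
cat >> h.py <<'E'
def Rxy(x,y):
    x=np.array(x,float);x/=np.linalg.norm(x);y=np.array(y,float);y-=x*(x@y);y/=np.linalg.norm(y)
    return np.stack([x,y,np.cross(x,y)],1)
def go(pos,R,s=None):
    s=s or readout.read_state(); R0=Rn.from_quat(s['tcp_rot']).as_matrix()
    d=R0.T@(np.array(pos)-s['tcp_pos'])/.15
    rv=Rn.from_matrix(R0.T@R).as_rotvec()/np.pi
    print('t',round(s['time'],2),'pos',np.round(s['tcp_pos'],4),'j',np.round(s['joint_positions'],3),'F',np.round(s['ft_force'],1),'g',round(s['grip_width'],3))
    print('shift',np.round(d,4),'turn',np.round(rv,4),'rows>=',max(np.linalg.norm(d)*150/41.7,np.linalg.norm(rv)*180/7.16).round(1))
E
python3 - <<'E'
from h import *
s=readout.read_state();R0=Rn.from_quat(s['tcp_rot']).as_matrix();print(R0.round(3))
for sg in (1,-1): go([.489,.208,.26],Rxy([0,0,-1],[sg*.447,sg*.894,0]))
p=dict(np.load('top0.npz')); w=cloud(p)
m=(abs(w[...,2]-.168)<.006)&(w[...,1]>.03)&(w[...,1]<.14)&(w[...,0]>.4)&(w[...,0]<.6)
q=w[m]; ys=np.arange(.035,.14,.006)
lo=[q[abs(q[:,1]-y)<.004,0].min() for y in ys]; print(np.polyfit(ys,lo,1))
m=(abs(w[...,2]-.018)<.006)&(w[...,1]>.03)&(w[...,1]<.16)&(w[...,0]>.4)&(w[...,0]<.6)
q=w[m]; lo=[q[abs(q[:,1]-y)<.004,0].min() for y in ys]; print(np.polyfit(ys,lo,1))
E
```

```text
[[ 0.     0.382  0.924]
 [ 0.     0.924 -0.382]
 [-1.     0.     0.   ]]
t 1.15 pos [0.2196 0.5315 0.2078] j [ 1.058  0.276  1.505  0.     1.361 -0.121] F [0.6 0.4 0. ] g 1.001
shift [-0.3479 -1.3072  2.4835] turn [ 0.0229  0.     -0.    ] rows>= 10.2
t 1.15 pos [0.2196 0.5315 0.2078] j [ 1.058  0.276  1.505  0.     1.361 -0.121] F [0.6 0.4 0. ] g 1.001
shift [-0.3479 -1.3072  2.4835] turn [-9.771e-01  1.000e-04  0.000e+00] rows>= 24.6
[-0.12842582  0.49065044]
[-0.11433909  0.44133872]
```

move_arm:
  increments:
    - [[-0.35,-0.5,0.97,0.023,0,0,1],[-0.35,-0.5,0.97,0.023,0,0,1],[-0.35,-0.5,0.97,0.023,0,0,1],[-0.35,-0.5,0.97,0.023,0,0,1],[-0.35,-0.5,0.97,0.023,0,0,0]]

```text
time: 1.57
tcp_pos: [0.33, 0.403, 0.2629]
tcp_rot: [0.165, 0.686, -0.164, 0.69]
ft_force: [-0.6, 1.8, 0.4]
grip_width: 0.883
```

move_arm:
  increments:
    - [[0,-0.4,0.9,0,0,0,0],[0,-0.4,0.9,0,0,0,0],[0,-0.4,0.9,0,0,0,0],[0,-0.4,0.9,0,0,0,0]]

```text
time: 1.9
tcp_pos: [0.4215, 0.2896, 0.2604]
tcp_rot: [0.163, 0.687, -0.164, 0.689]
ft_force: [-0.1, 1.6, -0.0]
grip_width: 0.503
```

```bash
python3 - <<'E'
from h import *
go([.489,.208,.26],Rxy([0,0,-1],[.447,.894,0]))
go([.489,.208,.195],Rxy([0,0,-1],[.447,.894,0]))
E
```

```text
t 1.9 pos [0.4215 0.2896 0.2604] j [ 0.468  0.153  1.539 -0.002  1.449 -0.637] F [-0.1  1.6 -0. ] g 0.503
shift [ 0.004  -0.2838  0.6467] turn [-0.0008  0.0007  0.0002] rows>= 2.5
t 1.9 pos [0.4215 0.2896 0.2604] j [ 0.468  0.153  1.539 -0.002  1.449 -0.637] F [-0.1  1.6 -0. ] g 0.503
shift [ 0.4374 -0.2836  0.6457] turn [-0.0008  0.0007  0.0002] rows>= 3.0
```

move_arm:
  increments:
    - [[0,-0.28,0.63,0,0,0,0.2],[0,-0.28,0.63,0,0,0,0.2],[0,-0.28,0.63,0,0,0,0.2],[0,-0.28,0.63,0,0,0,0.2],[0,-0.28,0.63,0,0,0,0.2]]

```text
time: 2.32
tcp_pos: [0.4853, 0.2122, 0.26]
tcp_rot: [0.164, 0.688, -0.163, 0.688]
ft_force: [-1.4, 0.6, -0.4]
grip_width: 0.599
```

```bash
python3 - <<'E'
from h import *
go([.489,.208,.195],Rxy([0,0,-1],[.447,.894,0]))
shot('top','top1');shot('side','side1')
E
```

```text
t 2.32 pos [0.4853 0.2122 0.26  ] j [ 2.800e-01  1.820e-01  1.503e+00  1.000e-03  1.457e+00 -8.240e-01] F [-1.4  0.6 -0.4] g 0.599
shift [ 0.433  -0.0138  0.035 ] turn [-0.0009 -0.0004 -0.    ] rows>= 1.6
```

View pics/side1.png

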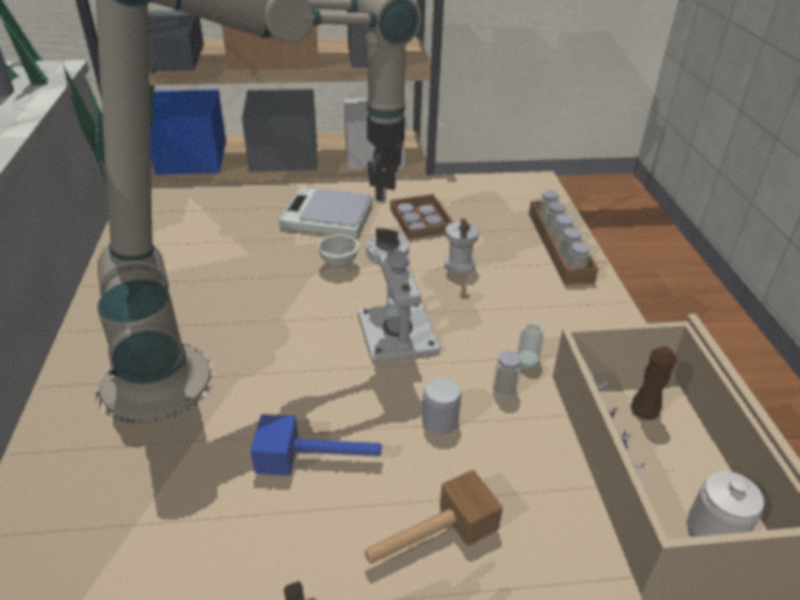

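The fingers hang above the dial, at (385,190) against the dial's (387,237). I'll descend and grip.

move_arm:
  increments:
    - [[0.2,0,0.03,0,0,0,0.2],[0.43,0,0.03,0,0,0,0.2],[0.43,0,0.03,0,0,0,0.2],[0.43,0,0.03,0,0,0,0.2]]

```text
time: 2.75
tcp_pos: [0.4868, 0.2115, 0.1948]
tcp_rot: [0.161, 0.69, -0.163, 0.687]
ft_force: [0.7, -0.7, 0.6]
grip_width: 0.599
```

move_arm:
  increments:
    - [[0,0,0,0,0,0,-1],[0,0,0,0,0,0,-1],[0,0,0,0,0,0,-1],[0,0,0,0,0,0,-1],[0,0,0,0,0,0,-1],[0,0,0,0,0,0,-1]]

```text
time: 3.25
tcp_pos: [0.4893, 0.2107, 0.1964]
tcp_rot: [0.163, 0.688, -0.162, 0.688]
ft_force: [0.2, -1.0, 0.2]
grip_width: -0.001
```

```bash
python3 - <<'E'
from h import *
go([.489,.208,.195],Rxy([0,0,-1],[-np.sin(-.125),np.cos(.125),0]))
shot('top','top2');
E
```

```text
t 3.25 pos [0.4893 0.2107 0.1964] j [ 0.276  0.219  1.613  0.     1.308 -0.831] F [ 0.2 -1.   0.2] g -0.001
shift [ 0.0094 -0.0169  0.0063] turn [-0.1079  0.0003 -0.0002] rows>= 2.7
```

View pics/top2.png

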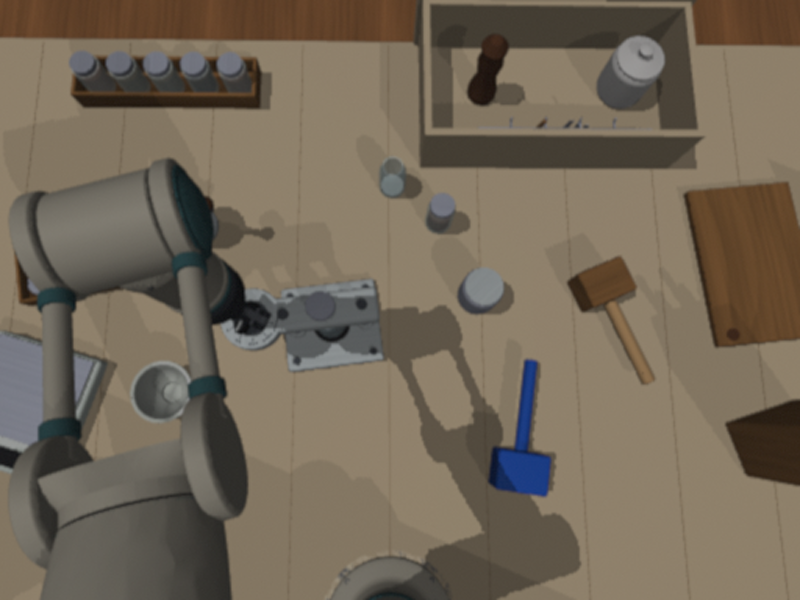

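```bash
python3 - <<'E'
from h import *
p=shot('side','side2');f=p['frame'][90:190,195:305]
cv2.imwrite('pics/crop_s2.png',cv2.resize(f[:,:,::-1],None,fx=6,fy=6,interpolation=cv2.INTER_CUBIC))
p=shot('top','top3');f=p['frame'][165:245,110:240]
cv2.imwrite('pics/crop_t2.png',cv2.resize(f[:,:,::-1],None,fx=6,fy=6,interpolation=cv2.INTER_CUBIC))
E
```

```text
(no output)
```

View pics/crop_s2.png

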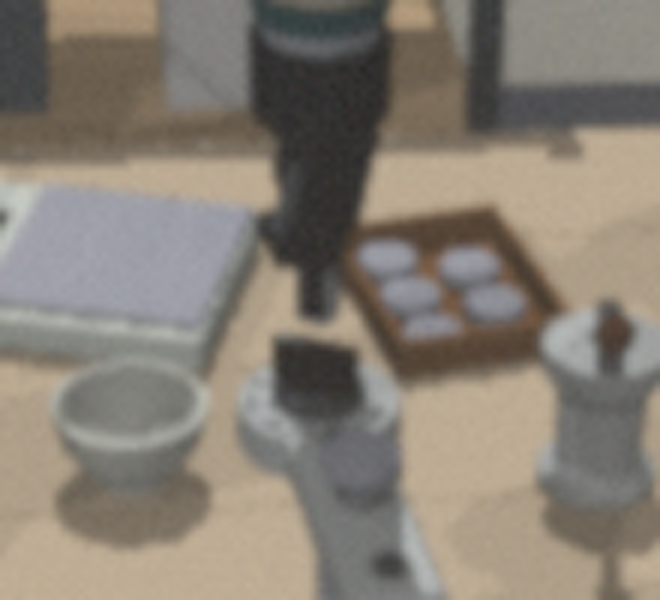

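View pics/crop_t2.png

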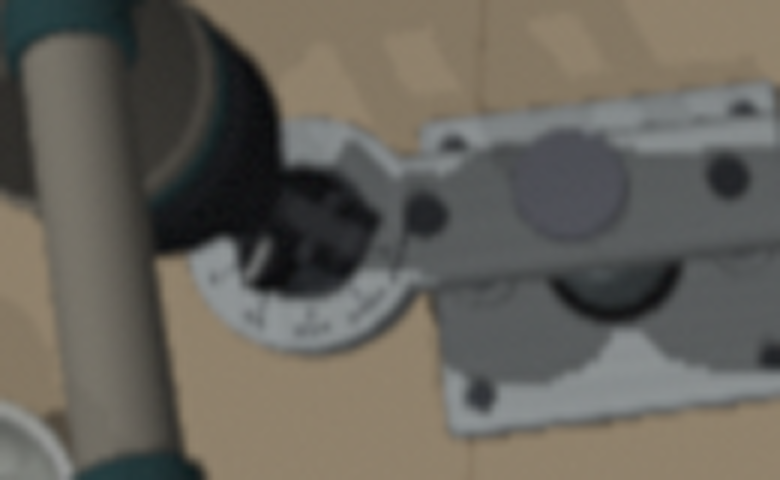

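```bash
python3 - <<'E'
from h import *
p=cams.read_camera('side'); w=cloud(p)
m=(w[...,0]>.4)&(w[...,0]<.6)&(w[...,1]>.15)&(w[...,1]<.33)&(w[...,2]>.2)
for r in range(120,156):
    c=np.where(m[r,235:265])[0]+235
    if len(c): print(r,c.min(),c.max(),np.round(np.median(w[r,c],0),3))
print(readout.read_state()['tcp_pos'])
p=cams.read_camera('top'); w=cloud(p)
m=(w[...,0]>.42)&(w[...,0]<.57)&(w[...,1]>.14)&(w[...,1]<.28)&(w[...,2]>.172)
np.set_printoptions(linewidth=250)
print((w[180:212:2,140:180:2,2]*1000).round(0))
E
```

```text
120 240 255 [0.485 0.184 0.316]
121 241 255 [0.487 0.179 0.315]
122 241 255 [0.487 0.181 0.31 ]
123 241 255 [0.487 0.18  0.308]
124 241 254 [0.486 0.183 0.302]
125 238 254 [0.482 0.183 0.299]
126 238 254 [0.481 0.186 0.294]
127 237 254 [0.477 0.165 0.303]
128 237 253 [0.474 0.158 0.303]
129 238 252 [0.477 0.165 0.296]
130 238 252 [0.477 0.167 0.291]
131 239 252 [0.477 0.169 0.286]
132 239 251 [0.476 0.17  0.282]
133 240 250 [0.476 0.177 0.275]
134 241 251 [0.48  0.179 0.269]
135 243 251 [0.484 0.181 0.264]
136 244 251 [0.486 0.197 0.25 ]
137 244 251 [0.488 0.2   0.245]
138 244 251 [0.487 0.199 0.242]
139 244 251 [0.487 0.2   0.238]
140 244 251 [0.487 0.198 0.235]
141 244 251 [0.487 0.197 0.232]
142 244 250 [0.485 0.199 0.227]
143 244 250 [0.486 0.198 0.223]
144 247 249 [0.49  0.2   0.218]
146 243 245 [0.477 0.215 0.201]
147 242 249 [0.484 0.209 0.201]
148 252 252 [0.503 0.202 0.2  ]
149 250 251 [0.498 0.195 0.201]
[0.4890501  0.21055692 0.19586194]
[[441. 434. 426. 414. 390. 393. 381. 364.  -2.  -5.   3.  -6.  -5.  -5.  -1.  -1.  -0.  -2.   2.  -2.]
 [439. 429. 425. 415. 392. 391. 38
[... 811 characters left out ...]
 373. 364. 355. 347. 335. 327. 324. 285. 307. 303. 307. 176. 165. 167. 167. 176.]
 [390. 388. 379. 374. 365. 357. 347. 338. 329. 324. 322. 319. 319. 306. 310. 312. 310. 167. 167. 172.]
 [383. 376. 370. 364. 358. 348. 335. 334. 330. 328. 322. 320. 319. 315. 312. 311. 309. 168. 167. 175.]
 [373. 365. 361. 353. 295. 172. 261. 228. 279. 273. 293. 310. 315. 313. 312. 309. 166. 168. 167. 165.]
 [359. 352. 168. 165. 166. 200. 200. 204. 271. 288. 304. 304. 312. 310. 312. 306. 167. 169. 168. 167.]
 [ -2. 168. 168. 166. 168. 200. 202. 203. 201. 188. 172. 308. 312. 312. 310. 168. 167. 168. 165. 167.]
 [  0. 166. 167. 169. 164. 200. 199. 199. 194. 183.  nan 174. 308. 311. 306. 167. 168. 167. 166. 167.]]
```

```bash
python3 - <<'E'
from h import *
p=dict(np.load('side0.npz')); w=cloud(p)
m=(w[...,0]>.1)&(w[...,0]<.4)&(w[...,1]>.42)&(w[...,1]<.65)&(w[...,2]>.1)&(w[...,2]<.5)
for r in range(50,125,2):
    c=np.where(m[r])[0]
    if len(c): print(r,c.min(),c.max(),np.round(np.median(w[r,c],0),3))
s=readout.read_state(); print(s)
f=p['frame'][50:125,130:210]
cv2.imwrite('pics/crop_s0.png',cv2.resize(f[:,:,::-1],None,fx=7,fy=7,interpolation=cv2.INTER_CUBIC))
E
```

```text
50 154 174 [0.221 0.496 0.432]
52 155 174 [0.221 0.499 0.425]
54 156 174 [0.222 0.497 0.418]
56 155 175 [0.22  0.507 0.407]
58 155 175 [0.22  0.502 0.401]
60 155 175 [0.221 0.498 0.396]
62 156 176 [0.222 0.497 0.389]
64 156 176 [0.222 0.497 0.381]
66 156 177 [0.223 0.499 0.374]
68 156 177 [0.222 0.499 0.366]
70 158 178 [0.227 0.497 0.36 ]
72 160 178 [0.227 0.52  0.342]
74 160 178 [0.225 0.517 0.336]
76 160 179 [0.228 0.51  0.331]
78 156 179 [0.221 0.505 0.326]
80 156 177 [0.217 0.497 0.321]
82 156 177 [0.214 0.498 0.314]
84 156 176 [0.215 0.491 0.308]
86 156 177 [0.21  0.488 0.302]
88 157 177 [0.211 0.487 0.295]
90 157 177 [0.207 0.479 0.291]
92 157 176 [0.204 0.467 0.288]
94 161 166 [0.203 0.477 0.276]
96 161 166 [0.202 0.48  0.267]
98 161 166 [0.2   0.478 0.26 ]
100 161 167 [0.202 0.483 0.249]
102 163 166 [0.202 0.486 0.24 ]
{'time': 3.5, 'joint_positions': array([ 2.75821966e-01,  2.19169017e-01,  1.61419658e+00,  7.66046394e-05,
        1.30823667e+00, -8.30794672e-01]), 'joint_velocities': array([ 0.00049751,  0.00071585, -0.00027964,  0.00156048, -0.00176745,
        0.00011154]), 'joint_efforts': array([ 8.81741900e-03, -3.77769506e+01, -2.41273803e+01,  8.08398545e-04,
        9.25015920e-04,  5.12743588e-05]), 'tcp_pos': array([0.48903291, 0.21057011, 0.19580492]), 'tcp_rot': array([ 0.16267097,  0.68816179, -0.16262857,  0.68813041]), 'ft_force': array([-0.20436228,  1.26981015,  0.3806155 ]), 'wrist_torque': array([ 0.04155719,  0.01318663, -0.02169331]), 'grip_width': -0.0025316291441178362}
```

View pics/crop_s0.png

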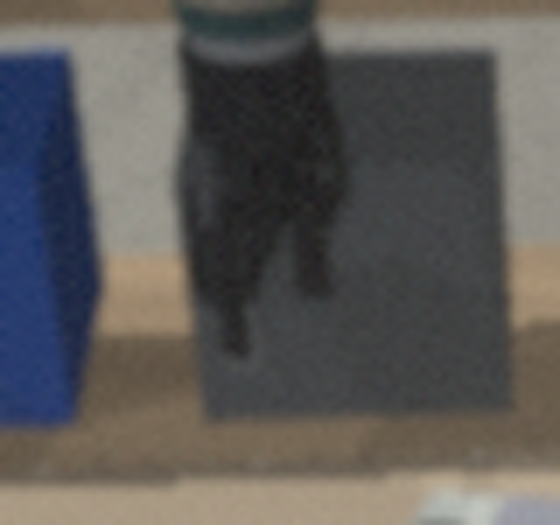

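move_arm:
  increments:
    - [[-0.05,0,0,0,0,0,0.2],[-0.05,0,0,0,0,0,0.2],[-0.05,0,0,0,0,0,0.2],[-0.05,0,0,0,0,0,0.2],[-0.05,0,0,0,0,0,0.2],[0.12,0,0,0,0,0,0.2],[0.23,0,0,0,0,0,0.2],[0.23,0,0,0,0,0,0.2],[0.23,0,0,0,0,0,0.2]]

```text
time: 4.25
tcp_pos: [0.4884, 0.2105, 0.1607]
tcp_rot: [0.162, 0.689, -0.163, 0.687]
ft_force: [0.6, 0.1, -0.0]
grip_width: 0.598
```

move_arm:
  increments:
    - [[0,0,0,0,0,0,-1],[0,0,0,0,0,0,-1],[0,0,0,0,0,0,-1],[0,0,0,0,0,0,-1],[0,0,0,0,0,0,-1]]

```text
time: 4.67
tcp_pos: [0.4895, 0.2102, 0.1627]
tcp_rot: [0.163, 0.687, -0.163, 0.689]
ft_force: [-0.9, -2.4, 6.2]
grip_width: 0.167
```

```bash
python3 - <<'E'
from h import *
go([.489,.208,.160],Rxy([0,0,-1],[-.125,.992,0]))
p=shot('side','side4');f=p['frame'][90:190,195:305]
cv2.imwrite('pics/crop_s4.png',cv2.resize(f[:,:,::-1],None,fx=6,fy=6,interpolation=cv2.INTER_CUBIC))
E
```

```text
t 4.67 pos [0.4895 0.2102 0.1627] j [ 2.760e-01  2.420e-01  1.669e+00 -1.000e-03  1.229e+00 -8.310e-01] F [-0.9 -2.4  6.2] g 0.167
shift [ 0.0181 -0.0148  0.0033] turn [-1.876e-01  7.000e-04  1.000e-04] rows>= 4.7
```

View pics/crop_s4.png

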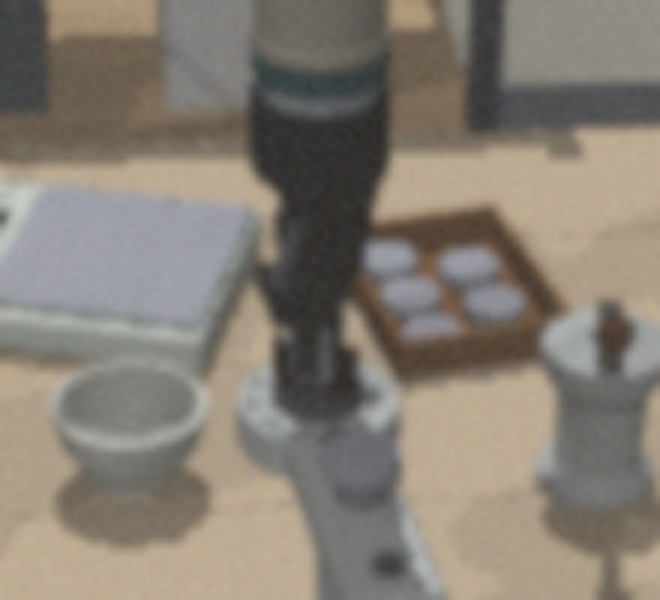

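The fingers now hold the bar. It reads about 14 mm wide, with a light 6 N upward force, so I raise 2 mm and turn 34° counter-clockwise.

move_arm:
  increments:
    - [[-0.01,0,0,-0.035,0,0,-1],[-0.015,0,0,-0.07,0,0,-1],[-0.015,0,0,-0.105,0,0,-1],[-0.015,0,0,-0.14,0,0,-1],[-0.015,0,0,-0.175,0,0,-1],[-0.015,0,0,-0.19,0,0,-1],[-0.015,0,0,-0.19,0,0,-1],[-0.015,0,0,-0.19,0,0,-1]]

```text
time: 5.38
tcp_pos: [0.4894, 0.21, 0.1628]
tcp_rot: [-0.047, 0.706, 0.046, 0.706]
ft_force: [1.4, -3.0, -8.1]
grip_width: 0.172
```

move_arm:
  increments:
    - [[0,0,0,0,0,0,0.2],[0,0,0,0,0,0,0.2],[0,0,0,0,0,0,0.2],[0,0,0,0,0,0,0.2],[-0.25,0,0,0,0,0,0.2],[-0.5,0,0,0,0,0,0.2],[-0.8,0,0,0,0,0,0.5],[-0.8,-0.8,0,0,0,0,1],[-0.8,-0.8,0,0,0,0,1],[-0.8,-0.8,0,0,0,0,1],[-0.8,-0.8,0,0,0,0,1]]

```text
time: 6.3
tcp_pos: [0.506, 0.086, 0.2846]
tcp_rot: [-0.046, 0.705, 0.043, 0.706]
ft_force: [1.3, 0.5, -0.3]
grip_width: 1.0
```

```bash
python3 - <<'E'
from h import *
go([.48,0,.3],Rxy([0,0,-1],[-.125,.992,0]))
p=shot('top','top5');f=p['frame'][165:245,110:240]
cv2.imwrite('pics/crop_t5.png',cv2.resize(f[:,:,::-1],None,fx=6,fy=6,interpolation=cv2.INTER_CUBIC))
for n in ['side','top']:
    p=cams.read_camera(n);w=cloud(p)
    m=(w[...,0]>.43)&(w[...,0]<.55)&(w[...,1]>.16)&(w[...,1]<.25)&(w[...,2]>.192)&(w[...,2]<.21)
    db=w[m];print(n,len(db),cv2.minAreaRect(db[:,:2].astype(np.float32)))
E
```

```text
t 6.3 pos [0.506  0.086  0.2846] j [ 0.036  0.146  1.489 -0.004  1.504 -1.662] F [ 1.3  0.5 -0.3] g 1.0
shift [-0.1007 -0.5473 -0.2442] turn [0.0006 0.0006 0.0015] rows>= 2.2
side 58 ((0.48514166474342346, 0.20566622912883759), (0.021630030125379562, 0.05100199207663536), 87.06857299804688)
top 160 ((0.4874177873134613, 0.2094058394432068), (0.05073690786957741, 0.016423620283603668), 8.331191062927246)
```

View pics/crop_t5.png

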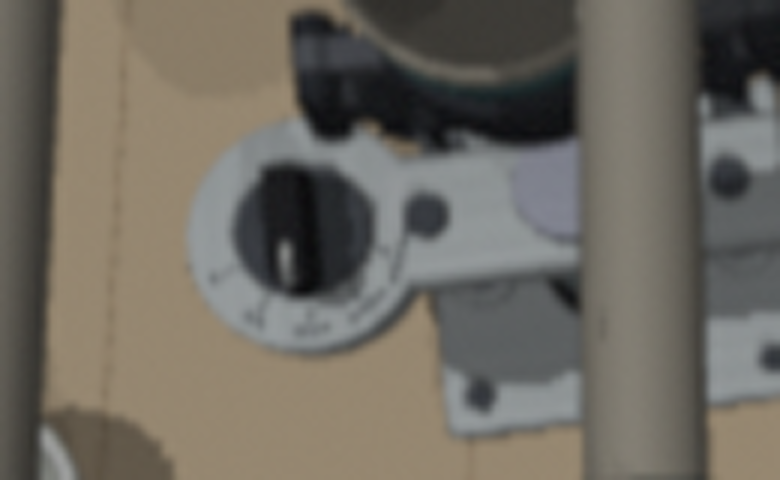

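```bash
python3 - <<'E'
from h import *
D=[(.276,1.505,.5751,.2078),(.182,1.503,.5297,.26),(.219,1.613,.5328,.196),(.242,1.669,.5327,.1627),(.146,1.489,.5133,.2846),(.153,1.539,.5114,.2604)]
A=[];b=[]
for a,c,r,z in D:
    A.append([np.sin(a),np.sin(a+c),np.cos(a+c),0]);b.append(r)
    A.append([np.cos(a),np.cos(a+c),-np.sin(a+c),1]);b.append(z)
x,res,rk,sv=np.linalg.lstsq(np.array(A),np.array(b),rcond=None);print(x,res,sv, np.array(A)@x-b)
A2=np.delete(np.array(A),2,1);x,res,rk,sv=np.linalg.lstsq(A2,np.array(b),rcond=None);print(x,res)
p=cams.read_camera('top');w=cloud(p)
m=(w[...,0]>.43)&(w[...,0]<.55)&(w[...,1]>.16)&(w[...,1]<.25)&(w[...,2]>.196)&(w[...,2]<.21)
q=w[m][:,:2];q=q-q.mean(0);u,s,v=np.linalg.svd(q);print(np.degrees(np.arctan2(v[0,1],v[0,0])),s)
# beam yaw check by svd of post/bolt? 
go([.521,-.4035,.15],Rxy([0,0,-1],[.399,-.917,0]))
E
```

```text
[ 0.62721759  0.42607263  0.0586647  -0.24958798] [1.90596784e-06] [4.22443158 2.47437063 0.16621604 0.06356134] [ 2.75765426e-04 -1.85903632e-04  4.36399440e-04  4.34381679e-04
 -6.43124687e-05 -5.66573825e-05 -3.12719365e-04 -8.21071066e-04
 -6.20344248e-04  4.76134509e-04  4.42313874e-05  1.53115893e-04]
[ 0.54120284  0.43272962 -0.22161456] [8.01060386e-05]
-172.1189461881134 [0.16928151 0.05633426]
t 6.5 pos [0.5047 0.0925 0.2837] j [ 4.500e-02  1.470e-01  1.490e+00  1.000e-03  1.505e+00 -1.659e+00] F [-0.1 -0.1 -0.4] g 1.0
shift [ 0.8874 -3.2929 -0.3309] turn [ 9.117e-01 -5.000e-04 -2.000e-04] rows>= 22.9
```

move_arm:
  increments:
    - [[0,-0.4,0,0,-0.035,0,1],[0,-0.8,0,0,-0.07,0,1],[0,-0.95,0,0,-0.1,0,1],[0,-0.95,0,0,-0.1,0,1],[0,-0.95,0,0,-0.1,0,1],[0,-0.95,0,0,-0.1,0,1]]

```text
time: 7.0
tcp_pos: [0.5238, -0.049, 0.2837]
tcp_rot: [-0.038, 0.586, 0.054, 0.807]
ft_force: [0.5, -0.5, 0.4]
grip_width: 0.999
```

```bash
python3 - <<'E'
from h import *
s=readout.read_state();print(s['joint_positions'],s['tcp_pos'],Rn.from_quat(s['tcp_rot']).as_matrix().round(4))
E
```

```text
[-0.33003567 -0.00911779  1.70822403  0.15195105  1.16391294 -2.07320744] [ 0.52375862 -0.04904961  0.28371701] [[ 0.3065 -0.1316  0.9427]
 [ 0.042   0.9913  0.1247]
 [-0.951   0.0013  0.3093]]
```

move_arm:
  increments:
    - [[0,-0.4,0,0,0,0.035,1],[0,-0.8,0,0,0,0.07,1],[0,-0.95,0,0,0,0.1,1],[0,-0.95,0,0,0,0.1,1],[0,-0.95,0,0,0,0.1,1],[0,-0.95,0,0,0,0.1,1]]

```text
time: 7.5
tcp_pos: [0.5441, -0.1904, 0.2825]
tcp_rot: [0.054, 0.586, 0.18, 0.788]
ft_force: [-0.6, 0.5, 0.3]
grip_width: 1.0
```

```bash
python3 - <<'E'
from h import *
s=readout.read_state();print(s['joint_positions'],s['tcp_pos'],Rn.from_quat(s['tcp_rot']).as_matrix().round(4))
E
```

```text
[-0.75429969  0.22450667  1.48363174  0.43857596  1.50349909 -2.55404941] [ 0.54408425 -0.19044317  0.28245741] [[ 0.2486 -0.2211  0.943 ]
 [ 0.3478  0.929   0.1261]
 [-0.904   0.2967  0.3078]]
```

```bash
cat > kin.py <<'E'
import numpy as np
from scipy.spatial.transform import Rotation as Rn
from scipy.optimize import least_squares
def ry(a): return Rn.from_euler('y',a).as_matrix()
def rz(a): return Rn.from_euler('z',a).as_matrix()
# chain with general constant offsets p1..; signs of j4,j6
T0=np.array([[0,1,0],[0,0,1],[1,0,0]]).T  # placeholder
def fk(j,P,s4,s6):
    h,a2,a3,e,l1,d,l4,c6=P[:8]
    R=rz(j[0]); p=np.array([0,0,h])
    R=R@ry(j[1]); p=p+R@np.array([0,l1,a2])
    R=R@ry(j[2]); p=p+R@np.array([e,0,a3])
    R=R@rz(s4*j[3]); R=R@ry(j[4]); p=p+R@np.array([0,l4,d])
    R=R@rz(s6*j[5]+c6)
    return p,R@TT
TT=np.array([[0,0,1],[0,1,0],[1,0,0]],float).T
TT[:,2]=np.cross(TT[:,0],TT[:,1])  # tool x = local z, tool y = local y
E
python3 - <<'E'
from kin import *
D=[([1.058,.2765,1.5055,0,1.3607,-.121],[.2196,.5315,.2078],[0.13701591,0.69378453,-0.13827389,0.6933758]),
([.280,.182,1.503,.001,1.457,-.824],[.4853,.2122,.26],[.164,.688,-.163,.688]),
([0.27582,0.219169,1.614197,0,1.308237,-.830795],[.489033,.21057,.195805],[0.16267097,0.68816179,-0.16262857,0.68813041]),
([.276,.242,1.669,-.001,1.229,-.831],[.4895,.2102,.1627],[.163,.687,-.163,.689]),
([.045,.147,1.490,.001,1.505,-1.659],[.5047,.0925,.2837],[-.046,.705,.043,.706]),
([-0.33003567,-0.00911779,1.70822403,0.15195105,1.16391294,-2.07320744],[0.52375862,-0.04904961,0.28371701],[-.038,.586,.054,.807]),
([-0.75429969,0.22450667,1.48363174,0.43857596,1.50349909,-2.55404941],[0.54408425,-0.19044317,0.28245741],[.054,.586,.18,.788])]
best=None
for s4 in(1,-1):
  for s6 in (1,-1):
    for c in (0,1.57,3.14,-1.57):
      def f(P):
        o=[]
        for j,p,q in D:
            a,R=fk(j,P,s4,s6); o+=list(a-p); o+=list(.1*(Rn.from_quat(q).as_matrix().T@R-np.eye(3)).ravel())
        return o
      r=least_squares(f,[.3,.5,.43,0.05,.03,.4,.03,c])
      if best is None or r.cost<best[0]: best=(r.cost,s4,s6,r.x); print(r.cost,s4,s6,r.x.round(4))
print(np.round(np.array(least_squares(f,best[3]).fun).reshape(-1,12)[:,:3],3) if 0 else '')
np.save('kin.npy',np.r_[best[1],best[2],best[3]])
P=best[3]
for j,p,q in D: a,R=fk(j,P,best[1],best[2]); print((a-p).round(4), np.abs(Rn.from_quat(q).as_matrix()-R).max().round(3))
E
```

```text
1.0194293259475145e-06 1 1 [ 1.3670e-01  6.3010e-01  4.2110e-01  6.0500e-02  6.9700e-02  3.8810e-01
 -3.0000e-04  1.5721e+00]
1.0194293259474814e-06 1 1 [ 1.3670e-01  6.3010e-01  4.2110e-01  6.0500e-02  6.9700e-02  3.8810e-01
 -3.0000e-04  1.5721e+00]

[-0.0001 -0.0003 -0.0005] 0.001
[0.0003 0.     0.0002] 0.001
[ 0.     -0.0001  0.0001] 0.001
[0.0001 0.0002 0.0001] 0.001
[-0.0001  0.     -0.    ] 0.006
[-0.     -0.      0.0001] 0.001
[ 0.  0. -0.] 0.001
```

```bash
python3 - <<'E'
from h import *
s=readout.read_state(); T=s['tcp_pos'];R=Rn.from_quat(s['tcp_rot']).as_matrix()
for n in ['side','top']:
    p=shot(n,n+'6'); w=cloud(p); l=(w-T)@R
    m=(np.abs(l[...,0]+.045)<.06)&(np.abs(l[...,1])<.08)&(np.abs(l[...,2])<.06)
    q=l[m]; print(n,len(q))
    for a in np.arange(-.1,.015,.01):
        k=q[abs(q[:,0]-a)<.005]
        if len(k): print(round(a,3),len(k),np.round(k.min(0),3),np.round(k.max(0),3))
    v,u=np.where(m);
    if len(v):
        f=p['frame'][max(0,v.min()-25):v.max()+25,max(0,u.min()-30):u.max()+30]; print(v.min(),v.max(),u.min(),u.max())
        cv2.imwrite(f'pics/c6{n}.png',cv2.resize(f[:,:,::-1],None,fx=5,fy=5,interpolation=cv2.INTER_CUBIC))
E
```

```text
side 100
-0.1 35 [-0.105 -0.076 -0.019] [-0.095 -0.025  0.014]
-0.09 52 [-0.095 -0.077 -0.015] [-0.086 -0.03   0.011]
-0.08 4 [-0.083 -0.071 -0.016] [-0.081 -0.053  0.011]
-0.06 1 [-0.057 -0.051 -0.013] [-0.057 -0.051 -0.013]
-0.05 4 [-0.052 -0.059 -0.009] [-0.047 -0.057  0.004]
-0.04 4 [-0.045 -0.057 -0.013] [-0.04  -0.051  0.004]
189 213 274 294
top 214
-0.1 53 [-0.105  0.021 -0.012] [-0.095  0.075  0.017]
-0.09 102 [-0.095  0.048 -0.014] [-0.086  0.076  0.013]
-0.08 12 [-0.085  0.047 -0.006] [-0.08   0.075  0.012]
-0.07 1 [-0.066  0.05   0.01 ] [-0.066  0.05   0.01 ]
-0.06 10 [-0.059  0.051 -0.006] [-0.055  0.059  0.01 ]
-0.05 25 [-0.054  0.05  -0.009] [-0.045  0.059  0.01 ]
-0.04 11 [-0.045  0.05  -0.011] [-0.038  0.056  0.01 ]
162 182 331 365
```

View pics/side6.png

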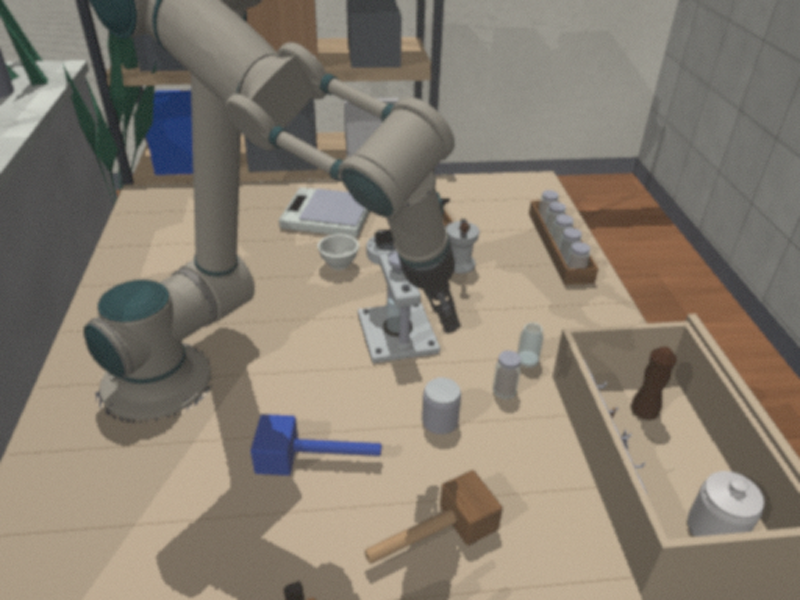

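```bash
cat >> kin.py <<'E'
_k=np.load('kin.npy'); s4,s6=_k[:2]; P=_k[2:]
LO=np.array([-2.89,-.75,.22,-1.18,.11,-2.7]);HI=np.array([2.89,2.08,2.7,4.32,2.71,2.7])
GO=.042
def fkG(j):
    a,R=fk(j,P,s4,s6); return a-GO*R[:,0],R
def ik(g,R,seed):
    def f(j):
        a,Q=fkG(j); return np.r_[(a-g)*5,Rn.from_matrix(Q.T@R).as_rotvec()]
    r=least_squares(f,np.clip(seed,LO+.01,HI-.01),bounds=(LO,HI),max_nfev=60)
    return r.x,np.sqrt(2*r.cost)
E
cat > search.py <<'E'
from kin import *
ram=np.array([.5025,.1008]); hc=np.array([.5716,-.382]); ym=.41
LEV=.055
def Rm(alpha,roll): return rz(alpha)@Rn.from_euler('x',roll).as_matrix()
def Rrel(flip,th):
    # mallet frame: tool x = -z rotated about mallet x by th
    R=Rn.from_euler('x',th).as_matrix()@np.array([[0,0,-1],[0,-1,0],[-1,0,0]],float).T.T
    # cols: tool x=(0,0,-1), tool y=(0,-1,0), tool z=(-1,0,0)
    return R@(np.eye(3) if flip==0 else np.diag([1,-1,-1.]))
if __name__=='__main__':
  rng=np.random.default_rng(0); out=[]
  for flip in (0,1):
   for th in (-30,0,30):
    RR=Rrel(flip,np.radians(th)); M=Rm(ym,0)
    g=np.r_[hc,.033]-LEV*M[:,0]
    js=[]
    for k in range(6):
        j,e=ik(g,M@RR,np.array([-.8,.4,1.6,.2+rng.normal()*.5,1.3,rng.normal()*1.5]))
        if e<1e-3: js.append(j)
    if not js: print(flip,th,'nograsp');continue
    jg=js[0]
    for roll in (90,-90):
      for al in range(-60,181 if 0 else 100,20):
        M2=Rm(np.radians(al),np.radians(roll)); g2=np.r_[ram,.25]-LEV*M2[:,0]
        b=None
        for k in range(6):
            sd=jg if k==0 else np.array([rng.uniform(-1.3,1.3),.3,1.6,rng.uniform(-1,4),1.3,rng.uniform(-2.5,2.5)])
            j,e=ik(g2,M2@RR,sd)
            if e<1e-3:
                mar=np.minimum(j-LO,HI-j).min()
                if b is None or mar>b[0]: b=(mar,j)
        if b and b[0]>.1: print(flip,th,roll,al,'mar',b[0].round(2),'js',b[1].round(2),'jg',jg.round(2),'toolx',(M2@RR)[:,0].round(2))
E
python3 search.py
```

```text
0 -30 90 -60 mar 0.26 js [-0.34 -0.08  2.44  1.65  0.72  0.94] jg [-0.63  0.48  1.98 -0.86  0.34  1.3 ] toolx [ 0.75  0.43 -0.5 ]
0 -30 90 -40 mar 0.37 js [-0.58  0.04  2.33  1.26  1.13  0.88] jg [-0.63  0.48  1.98 -0.86  0.34  1.3 ] toolx [ 0.56  0.66 -0.5 ]
0 -30 90 -20 mar 0.55 js [-0.62  0.18  2.15  1.01  1.39  0.79] jg [-0.63  0.48  1.98 -0.86  0.34  1.3 ] toolx [ 0.3   0.81 -0.5 ]
0 -30 90 0 mar 0.76 js [-0.56  0.32  1.94  0.82  1.61  0.72] jg [-0.63  0.48  1.98 -0.86  0.34  1.3 ] toolx [ 0.    0.87 -0.5 ]
0 -30 90 20 mar 0.89 js [-0.46  0.44  1.72  0.66  1.82  0.63] jg [-0.63  0.48  1.98 -0.86  0.34  1.3 ] toolx [-0.3   0.81 -0.5 ]
0 -30 90 40 mar 0.7 js [-0.35  0.55  1.52  0.5   2.01  0.51] jg [-0.63  0.48  1.98 -0.86  0.34  1.3 ] toolx [-0.56  0.66 -0.5 ]
0 -30 90 60 mar 0.54 js [-0.22  0.64  1.34  0.31  2.17  0.33] jg [-0.63  0.48  1.98 -0.86  0.34  1.3 ] toolx [-0.75  0.43 -0.5 ]
0 -30 90 80 mar 0.43 js [-0.09  0.7   1.2   0.09  2.28  0.1 ] jg [-0.63  0.48  1.98 -0.86  0.34  1.3 ] toolx [-0.85  0.15 -0.5 ]
0 0 90 -20 mar 0.38 js [-0.73  0.56  2.32  1.2   1.67  0.25] jg [-0
[... 2063 characters left out ...]
] toolx [ 0.75  0.43 -0.5 ]
1 -30 90 -40 mar 0.37 js [-0.58  0.04  2.33  1.26  1.13 -2.27] jg [-0.63  0.48  1.98 -0.86  0.34 -1.84] toolx [ 0.56  0.66 -0.5 ]
1 -30 90 -20 mar 0.35 js [-0.62  0.18  2.15  1.01  1.39 -2.35] jg [-0.63  0.48  1.98 -0.86  0.34 -1.84] toolx [ 0.3   0.81 -0.5 ]
1 -30 90 0 mar 0.28 js [-0.56  0.32  1.94  0.82  1.61 -2.42] jg [-0.63  0.48  1.98 -0.86  0.34 -1.84] toolx [ 0.    0.87 -0.5 ]
1 -30 90 20 mar 0.19 js [-0.46  0.44  1.72  0.66  1.82 -2.51] jg [-0.63  0.48  1.98 -0.86  0.34 -1.84] toolx [-0.3   0.81 -0.5 ]
1 -30 -90 -20 mar 0.16 js [ 0.53  1.    1.64 -1.02  2.43 -0.49] jg [-0.63  0.48  1.98 -0.86  0.34 -1.84] toolx [-0.3  -0.81  0.5 ]
1 0 nograsp
1 30 nograsp
```

```bash
python3 - <<'E'
from h import *
s=readout.read_state()
M=Rn.from_euler('z',.41).as_matrix(); g=np.array([.5716,-.382,.033])-.055*M[:,0];print(g)
R=Rxy([0,0,-1],-M[:,1])
go(g+[0,0,.20-.042],R)
E
```

```text
[ 0.52115835 -0.40392351  0.033     ]
t 7.6 pos [ 0.5433 -0.1881  0.2836] j [-0.752  0.221  1.486  0.439  1.504 -2.554] F [ 0.  -0.4  0.3] g 0.998
shift [ 0.0219 -1.4858 -0.515 ] turn [ 0.9077 -0.1242 -0.1631] rows>= 23.4
```

move_arm:
  increments:
    - [[0,-0.95,-0.33,0.9077,-0.1242,-0.1631,1],[0,-0.95,-0.33,0.9077,-0.1242,-0.1631,1],[0,-0.95,-0.33,0.9077,-0.1242,-0.1631,1],[0,-0.95,-0.33,0.9077,-0.1242,-0.1631,1],[0,-0.95,-0.33,0.9077,-0.1242,-0.1631,1],[0,-0.95,-0.33,0.9077,-0.1242,-0.1631,1],[0,-0.95,-0.33,0.9077,-0.1242,-0.1631,1],[0,-0.95,-0.33,0.9077,-0.1242,-0.1631,1],[0,-0.95,-0.33,0.9077,-0.1242,-0.1631,1],[0,-0.95,-0.33,0.9077,-0.1242,-0.1631,1],[0,-0.95,-0.33,0.9077,-0.1242,-0.1631,1],[0,-0.95,-0.33,0.9077,-0.1242,-0.1631,1],[0,-0.95,-0.33,0.9077,-0.1242,-0.1631,1],[0,-0.95,-0.33,0.9077,-0.1242,-0.1631,1],[0,-0.95,-0.33,0.9077,-0.1242,-0.1631,1],[0,-0.95,-0.33,0.9077,-0.1242,-0.1631,1],[0,-0.95,-0.33,0.9077,-0.1242,-0.1631,1],[0,-0.95,-0.33,0.9077,-0.1242,-0.1631,1],[0,-0.95,-0.33,0.9077,-0.1242,-0.1631,1],[0,-0.95,-0.33,0.9077,-0.1242,-0.1631,1]]

```text
time: 9.27
tcp_pos: [0.5283, -0.3257, 0.2279]
tcp_rot: [0.673, 0.259, -0.623, 0.303]
ft_force: [-0.2, -0.5, -0.8]
grip_width: 1.001
```

```bash
python3 - <<'E'
from h import *
M=Rn.from_euler('z',.41).as_matrix(); g=np.array([.5716,-.382,.033])-.055*M[:,0]
R=Rxy([0,0,-1],-M[:,1])
go(g+[0,0,.16-.042],R)
E
```

```text
t 9.27 pos [ 0.5283 -0.3257  0.2279] j [-0.686  0.282  1.45   0.035  1.322  0.06 ] F [-0.2 -0.5 -0.8] g 1.001
shift [0.5216 0.2778 0.4333] turn [ 0.1298 -0.0179 -0.0241] rows>= 3.3
```

move_arm:
  increments:
    - [[0.52,0.278,0.433,0.13,-0.018,-0.024,1],[0.52,0.278,0.433,0.13,-0.018,-0.024,1],[0.52,0.278,0.433,0.13,-0.018,-0.024,1],[0.52,0.278,0.433,0.13,-0.018,-0.024,1],[0.52,0.278,0.433,0.13,-0.018,-0.024,1],[0.52,0.278,0.433,0.13,-0.018,-0.024,1]]

```text
time: 9.77
tcp_pos: [0.5217, -0.4054, 0.1506]
tcp_rot: [0.692, 0.146, -0.692, 0.146]
ft_force: [0.1, 0.6, 0.7]
grip_width: 1.002
```

```bash
python3 - <<'E'
from h import *
M=Rn.from_euler('z',.41).as_matrix(); g=np.array([.5716,-.382,.033])-.055*M[:,0]
R=Rxy([0,0,-1],-M[:,1])
go(g+[0,0,-.042],R)
shot('side','side7')
E
```

```text
t 9.77 pos [ 0.5217 -0.4054  0.1506] j [-0.766  0.437  1.4    0.     1.304  0.39 ] F [0.1 0.6 0.7] g 1.002
shift [ 1.0637e+00 -1.0900e-02 -1.0000e-04] turn [ 0.0017 -0.0001 -0.0002] rows>= 3.8
```

View pics/side7.png

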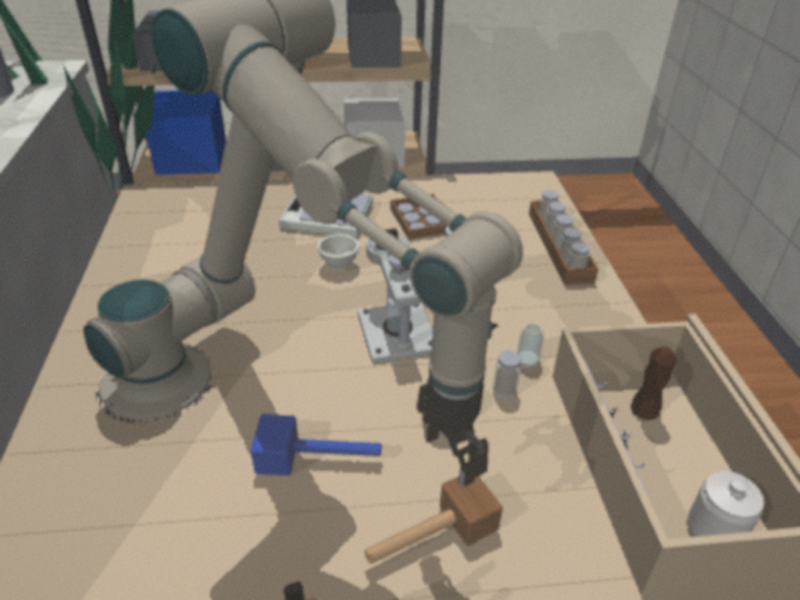

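move_arm:
  increments:
    - [[0.25,0,0,0,0,0,1],[0.5,0,0,0,0,0,1],[0.7,0,0,0,0,0,1],[0.85,0,0,0,0,0,1],[0.85,0,0,0,0,0,1]]

```text
time: 10.23
tcp_pos: [0.5182, -0.4037, 0.0188]
tcp_rot: [-0.69, -0.147, 0.694, -0.143]
ft_force: [-0.7, 0.7, -0.3]
grip_width: 0.996
```

move_arm:
  increments:
    - [[0.1,0,0,0,0,0,1],[0.2,0,0,0,0,0,1],[0.2,0,0,0,0,0,1],[0.2,0,0,0,0,0,-1],[0.2,0,0,0,0,0,-1],[0.2,0,0,0,0,0,-1],[0.2,0,0,0,0,0,-1],[0.2,0,0,0,0,0,-1],[0.2,0,0,0,0,0,-1]]

```text
time: 10.98
tcp_pos: [0.5202, -0.4076, -0.0068]
tcp_rot: [-0.692, -0.144, 0.692, -0.144]
ft_force: [-1.3, 1.3, 6.1]
grip_width: 0.262
```

```bash
python3 - <<'E'
from h import *
M=Rn.from_euler('z',.41).as_matrix(); g=np.array([.5716,-.382,.033])-.055*M[:,0]
R=Rxy([0,0,-1],-M[:,1])
go(g+[0,0,-.042],R)
p=shot('side','side8');f=p['frame'][230:370,220:350]
cv2.imwrite('pics/crop_s8.png',cv2.resize(f[:,:,::-1],None,fx=4,fy=4,interpolation=cv2.INTER_CUBIC))
E
```

```text
t 10.98 pos [ 0.5202 -0.4076 -0.0068] j [-7.690e-01  5.730e-01  1.589e+00 -1.000e-03  9.800e-01  3.910e-01] F [-1.3  1.3  6.1] g 0.262
shift [ 0.0149 -0.02   -0.0154] turn [ 0.0004  0.0002 -0.    ] rows>= 0.1
```

View pics/crop_s8.png

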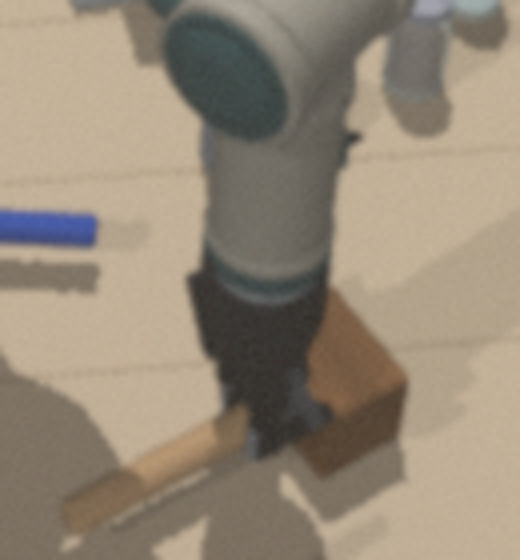

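The jaws hold the 24 mm handle right beside the head (opening 22 mm). I lift.

move_arm:
  increments:
    - [[-0.1,0,0,0,0,0,-1],[-0.25,0,0,0,0,0,-1],[-0.45,0,0,0,0,0,-1],[-0.7,0,0,0,0,0,-1],[-0.95,0,0,0,0,0,-1],[-1,0,0,0,0,0,-1],[-1,0,0,0,0,0,-1]]

```text
time: 11.62
tcp_pos: [0.522, -0.4094, 0.1454]
tcp_rot: [0.693, 0.142, -0.691, 0.147]
ft_force: [-0.6, -0.7, -4.4]
grip_width: 0.259
```

```bash
cat > st.py <<'E'
from h import *
from search import Rm,Rrel
import sys
# strike reference: mallet face centre above ram
def strike(hgt,lev=.055,al=0.,roll=np.pi/2,ram=(.5025,.1008),dx=0,dy=0):
    M=Rm(al,roll); R=M@Rrel(0,0)
    g=np.array([ram[0],ram[1],.204+.044+hgt])-lev*M[:,0]
    return g+.042*R[:,0],R
E
python3 - <<'E'
from st import *
pos,R=strike(.08); print(pos,R); go(pos,R)
p=shot('side','side9')
E
```

```text
[0.4475 0.1428 0.328 ] [[ 0.00000000e+00  0.00000000e+00 -1.00000000e+00]
 [ 1.00000000e+00 -2.22044605e-16  0.00000000e+00]
 [-2.22044605e-16 -1.00000000e+00  0.00000000e+00]]
t 11.62 pos [ 0.522  -0.4094  0.1454] j [-7.690e-01  4.400e-01  1.407e+00 -1.000e-03  1.287e+00  3.910e-01] F [-0.6 -0.7 -4.4] g 0.259
shift [-1.2398 -3.5645 -1.0181] turn [ 0.1035  0.1019 -0.4943] rows>= 14.1
```

View pics/side9.png

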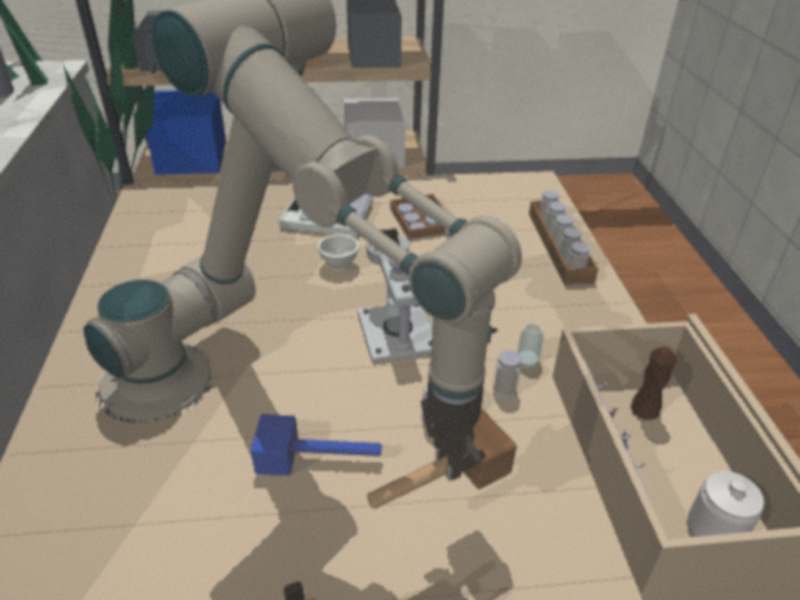

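move_arm:
  increments:
    - [[-0.25,-0.15,-0.04,0.007,0.007,-0.033,-1],[-0.5,-0.35,-0.1,0.014,0.014,-0.066,-1],[-0.7,-0.6,-0.17,0.021,0.021,-0.099,-1],[-0.9,-0.85,-0.24,0.028,0.028,-0.132,-1],[-1,-1,-0.28,0.036,0.035,-0.165,-1],[-1,-1,-0.28,0.036,0.035,-0.165,-1]]

```text
time: 12.17
tcp_pos: [0.4985, -0.2527, 0.2902]
tcp_rot: [-0.674, -0.287, 0.675, 0.088]
ft_force: [-0.0, -1.5, -3.3]
grip_width: 0.257
```

```bash
python3 - <<'E'
from st import *
pos,R=strike(.08); go(pos,R)
E
```

```text
t 12.17 pos [ 0.4985 -0.2527  0.2902] j [-0.805  0.446  1.174  0.324  1.954  0.529] F [-0.  -1.5 -3.3] g 0.257
shift [ 1.1412 -2.3809 -0.4003] turn [ 0.066   0.0668 -0.3253] rows>= 9.6
```

move_arm:
  increments:
    - [[0.12,-0.25,-0.04,0.007,0.007,-0.033,-1],[0.24,-0.5,-0.08,0.014,0.014,-0.066,-1],[0.36,-0.75,-0.12,0.021,0.021,-0.1,-1],[0.46,-0.98,-0.16,0.027,0.027,-0.132,-1],[0.46,-0.98,-0.16,0.034,0.034,-0.165,-1],[0.46,-0.98,-0.16,0.034,0.034,-0.165,-1]]

```text
time: 12.67
tcp_pos: [0.476, -0.0911, 0.3017]
tcp_rot: [-0.606, -0.406, 0.61, 0.309]
ft_force: [0.4, -1.0, -3.9]
grip_width: 0.261
```

```bash
python3 - <<'E'
from st import *
pos,R=strike(.08); go(pos,R)
shot('side','side10')
E
```

```text
t 12.67 pos [ 0.476  -0.0911  0.3017] j [-0.809  0.473  1.462  0.664  2.051  0.646] F [ 0.4 -1.  -3.9] g 0.261
shift [ 1.2844 -0.9215 -0.0123] turn [ 0.03    0.0327 -0.1613] rows>= 5.7
```

View pics/side10.png

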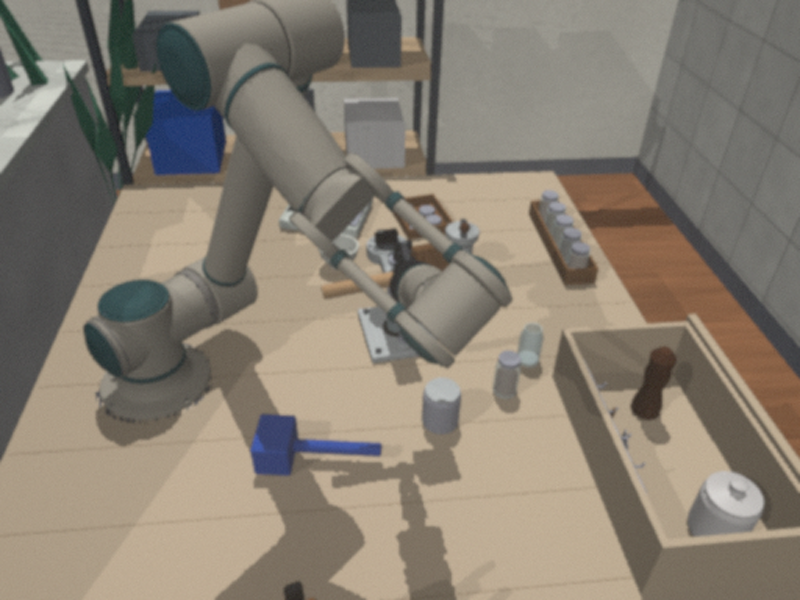

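move_arm:
  increments:
    - [[0.1,-0.25,0,0.006,0.0065,-0.032,-1],[0.3,-0.45,0,0.012,0.013,-0.064,-1],[0.5,-0.65,0,0.018,0.02,-0.096,-1],[0.75,-0.85,-0.01,0.024,0.026,-0.13,-1],[0.95,-0.98,-0.01,0.03,0.033,-0.16,-1],[1,-0.98,-0.01,0.03,0.033,-0.16,-1],[1,-0.98,-0.01,0.03,0.033,-0.16,-1],[1,-0.98,-0.01,0.03,0.033,-0.16,-1]]

```text
time: 13.38
tcp_pos: [0.4497, 0.1099, 0.3606]
tcp_rot: [0.505, 0.501, -0.5, -0.493]
ft_force: [0.4, -0.5, -3.1]
grip_width: 0.261
```

```bash
python3 - <<'E'
from st import *
pos,R=strike(.08); go(pos,R)
np.set_printoptions(suppress=True)
shot('side','side11');p=shot('top','top11');w=cloud(p)
# mallet points from top: brown
f=p['frame'].astype(int)
m=(w[...,2]>.25)&(w[...,2]<.42)&(w[...,0]>.2)&(w[...,0]<.62)&(w[...,1]>-.0)&(w[...,1]<.2)&(f[...,0]-f[...,2]>30)
q=w[m];print(len(q),np.round(np.percentile(q,[1,50,99],axis=0),3))
h=q[q[:,2]>.35];print(len(h),np.round(np.percentile(h,[1,50,99],axis=0),3))
if len(h)>10: print(cv2.minAreaRect(h[:,:2].astype(np.float32)), np.linalg.lstsq(np.c_[h[:,:2],np.ones(len(h))],h[:,2],rcond=None)[0])
E
```

```text
t 13.38 pos [0.4497 0.1099 0.3606] j [-0.684  0.443  1.913  1.037  2.026  0.642] F [ 0.4 -0.5 -3.1] g 0.261
shift [0.2221 0.2147 0.0168] turn [ 0.0039  0.0008 -0.0038] rows>= 1.1
2372 [[0.323 0.039 0.359]
 [0.484 0.069 0.404]
 [0.538 0.101 0.408]]
2372 [[0.323 0.039 0.359]
 [0.484 0.069 0.404]
 [0.538 0.101 0.408]]
((0.4294174015522003, 0.07050208747386932), (0.21963249146938324, 0.06394815444946289), 0.3926284611225128) [ 0.26295441 -0.00644671  0.27027711]
```

View pics/top11.png

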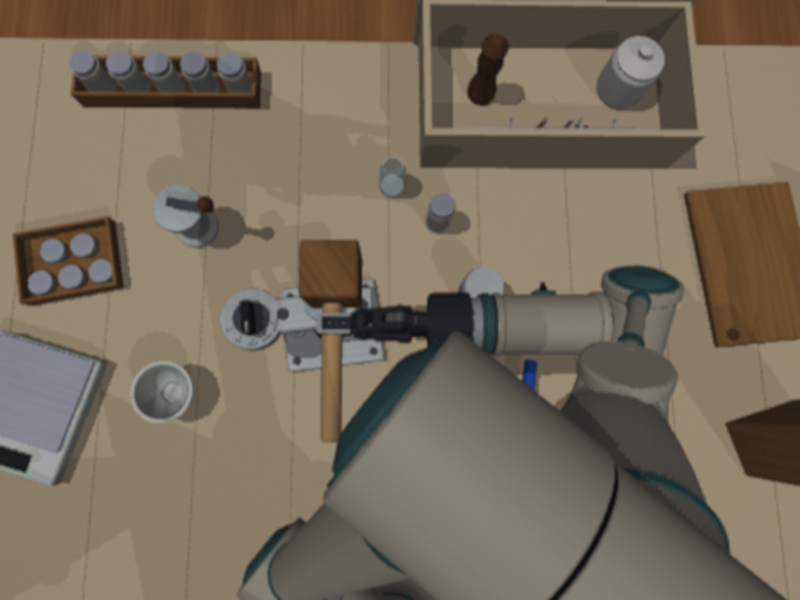

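View pics/side11.png

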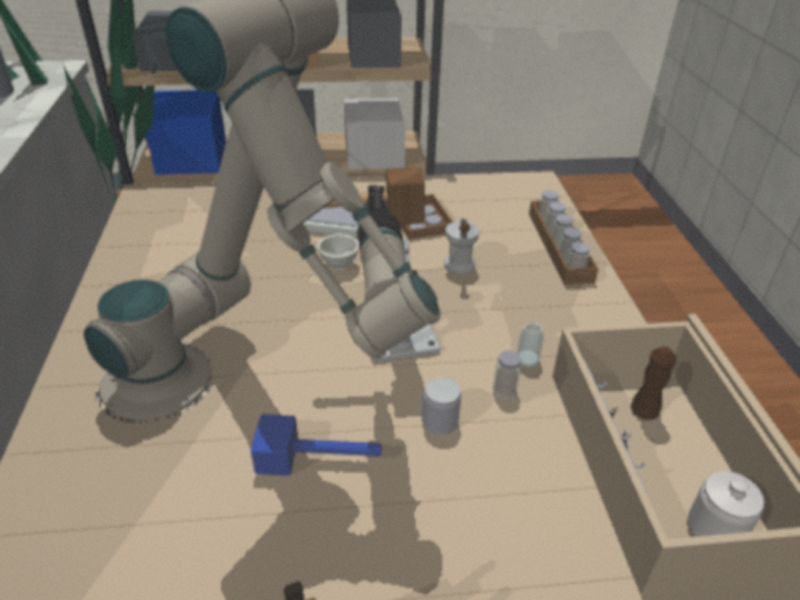

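```bash
cat > mal.py <<'E'
from st import *
def mal(p,zlo=.2):
    w=cloud(p); f=p['frame'].astype(int); s=readout.read_state()
    R=Rn.from_quat(s['tcp_rot']).as_matrix(); g=s['tcp_pos']-.042*R[:,0]
    l=w-g
    m=(abs(l[...,2]-.044)<.015)&(l[...,0]>.012)&(l[...,0]<.10)&(abs(l[...,1])<.05)&(f[...,0]-f[...,2]>25)
    h=w[m]
    A=np.c_[h[:,:2]-h[:,:2].mean(0),np.ones(len(h))]
    c=np.linalg.lstsq(A,h[:,2],rcond=None)[0]
    r=cv2.minAreaRect(h[:,:2].astype(np.float32))
    print('G',g.round(4),'head',len(h),'slopes',c.round(4),'rect',np.round(r[0],4),np.round(r[1],4),round(r[2],1),'mean',h.mean(0).round(4))
E
python3 - <<'E'
from mal import *
p=cams.read_camera('top'); mal(p)
s=readout.read_state();print(Rn.from_quat(s['tcp_rot']).as_matrix().round(4))
w=cloud(p)
# ram: print ram visible? capper region
E
```

```text
G [0.4506 0.0664 0.3617] head 1440 slopes [ 0.0488 -0.0063  0.4057] rect [0.5066 0.0695] [0.0657 0.0645] 89.3 mean [0.5058 0.0689 0.4057]
[[-8.000e-04  1.460e-02 -9.999e-01]
 [ 9.999e-01 -1.150e-02 -1.000e-03]
 [-1.150e-02 -9.998e-01 -1.450e-02]]
```

```bash
python3 - <<'E'
from h import *
p=dict(np.load('top0.npz')); w=cloud(p)
m=(abs(w[...,2])<.01)&(w[...,0]>.3)&(w[...,0]<.7)&(abs(w[...,1])<.35)
h=w[m];print(np.linalg.lstsq(np.c_[h[:,:2],np.ones(len(h))],h[:,2],rcond=None)[0])
m=(abs(w[...,2]-.066)<.007)&(w[...,0]>.52)&(w[...,0]<.65)&(w[...,1]>-.45)&(w[...,1]<-.3)
h=w[m];print('mallet orig',np.linalg.lstsq(np.c_[h[:,:2],np.ones(len(h))],h[:,2],rcond=None)[0])
m=(abs(w[...,2]-.204)<.006)&(w[...,0]>.45)&(w[...,0]<.55)&(w[...,1]>.07)&(w[...,1]<.14)
h=w[m];print('ram',np.linalg.lstsq(np.c_[h[:,:2],np.ones(len(h))],h[:,2],rcond=None)[0],h.mean(0))
p=cams.read_camera('top'); w=cloud(p);np.set_printoptions(linewidth=200)
s=readout.read_state();f=p['frame'].astype(int)
for x in np.arange(.31,.55,.012):
    m=(abs(w[...,0]-x)<.006)&(w[...,1]>.03)&(w[...,1]<.11)&(w[...,2]>.33)&(f[...,0]-f[...,2]>25)
    if m.sum(): q=w[m]; print(round(x,3),m.sum(),q.mean(0).round(4),np.percentile(q[:,2],90).round(4))
E
```

```text
[-3.11647135e-05  8.27344734e-04 -1.31938819e-03]
mallet orig [-5.83748470e-05 -5.86960223e-03  6.18072846e-02]
ram [0.01905751 0.00447851 0.19233459] [0.50306809 0.10277609 0.2023821 ]
0.322 58 [0.3235 0.0696 0.365 ] 0.3673
0.334 97 [0.3336 0.0685 0.3651] 0.3683
0.346 94 [0.3453 0.068  0.3655] 0.3686
0.358 88 [0.3573 0.0678 0.3663] 0.3691
0.37 91 [0.3693 0.0678 0.3668] 0.3696
0.382 91 [0.3814 0.068  0.3673] 0.3699
0.394 90 [0.3935 0.068  0.3677] 0.3703
0.406 90 [0.4058 0.0684 0.3683] 0.3708
0.418 91 [0.4181 0.0684 0.3685] 0.3711
0.43 88 [0.4302 0.0684 0.3694] 0.3721
0.442 21 [0.4377 0.0691 0.3691] 0.3719
0.466 58 [0.4677 0.0681 0.3708] 0.3734
0.478 293 [0.478  0.0675 0.3986] 0.4062
0.49 265 [0.49   0.0687 0.4056] 0.4071
0.502 260 [0.502  0.0688 0.406 ] 0.4074
0.514 258 [0.5138 0.0691 0.4064] 0.4079
0.526 260 [0.5257 0.0691 0.4068] 0.4081
0.538 151 [0.5353 0.0682 0.4064] 0.4081
```

```bash
python3 - <<'E'
from mal import *
s=readout.read_state()
_,R=strike(.08); R=Rn.from_euler('y',.022).as_matrix()@R
pos=s['tcp_pos']+np.array([-.003+.004*0,.034,-.07]); pos[2]+=0  # head lowers ~.055*.037=2mm
go(pos,R)
E
```

```text
t 13.58 pos [0.4504 0.1084 0.3613] j [-0.686  0.443  1.911  1.038  2.028  0.642] F [-1.5 -0.9 -3.8] g 0.255
shift [0.2317 0.4638 0.0264] turn [ 0.0115  0.0002 -0.0035] rows>= 1.9
```

move_arm:
  increments:
    - [[0.115,0.2,0.01,0.0115,0,-0.0018,-1],[0.23,0.4,0.026,0.0115,0,-0.0018,-1],[0.23,0.46,0.026,0.0115,0,-0.0018,-1],[0.23,0.46,0.026,0.0115,0,-0.0018,-1],[0.23,0.46,0.026,0.0115,0,-0.0018,-1]]

```text
time: 14.0
tcp_pos: [0.4473, 0.1426, 0.2928]
tcp_rot: [-0.494, -0.494, 0.506, 0.506]
ft_force: [0.6, -0.0, -2.3]
grip_width: 0.26
```

```bash
python3 - <<'E'
from mal import *
p=shot('top','top12'); mal(p); s=readout.read_state(); print(s['tcp_pos'],s['ft_force'])
p=shot('side','side12');f=p['frame'][90:240,195:305]
cv2.imwrite('pics/crop_s12.png',cv2.resize(f[:,:,::-1],None,fx=4,fy=4,interpolation=cv2.INTER_CUBIC))
w=cloud(p); f=p['frame'].astype(int)
m=(w[...,0]>.44)&(w[...,0]<.56)&(w[...,1]>.04)&(w[...,1]<.16)&(w[...,2]>.2)&(f[...,0]-f[...,2]>25)
q=w[m];print(np.percentile(q,[1,99],axis=0).round(3))
E
```

```text
G [0.4473 0.1005 0.2931] head 1159 slopes [0.011  0.0036 0.3348] rect [0.5051 0.1029] [0.066  0.0643] 89.9 mean [0.5043 0.1023 0.3348]
[0.4472862  0.14250982 0.29301643] [-0.10473953 -0.58998288 -4.02704119]
[[0.47  0.064 0.254]
 [0.536 0.128 0.336]]
```

View pics/crop_s12.png

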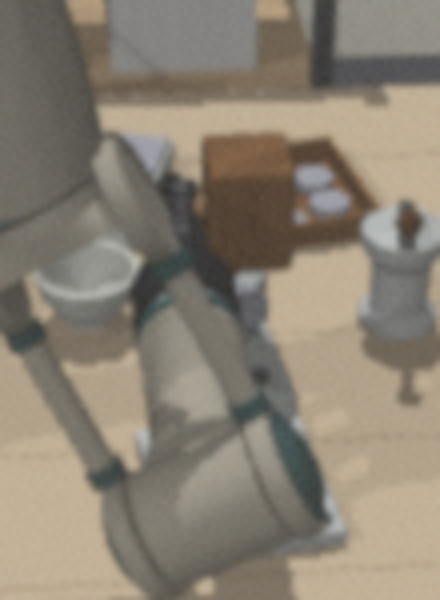

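View pics/top12.png

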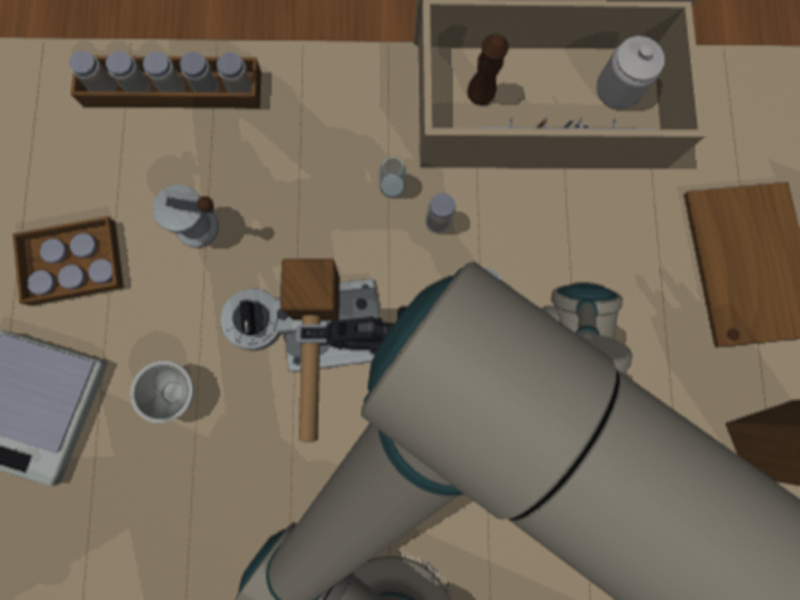

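Head squarely over the ram: centre (0.505,0.103) against (0.503,0.103), tilt ≤0.01, and the gap about 45 mm. I strike at about 0.25 m/s.

move_arm:
  increments:
    - [[0,0.05,0,0,0,0,-1],[0,0.17,0,0,0,0,-1],[0,0.31,0,0,0,0,-1],[0,0.42,0,0,0,0,-1],[0,0.42,0,0,0,0,-1],[0,0.42,0,0,0,0,-1]]

```text
time: 14.6
tcp_pos: [0.4452, 0.1429, 0.2338]
tcp_rot: [-0.492, -0.497, 0.503, 0.508]
ft_force: [-0.8, -2.2, 9.0]
grip_width: 0.256
```

```bash
python3 - <<'E'
from mal import *
p=shot('top','top13'); mal(p); s=readout.read_state(); print(s['tcp_pos'],s['ft_force'],s['time'])
E
```

```text
G [0.4452 0.101  0.2334] head 975 slopes [0.0318 0.0087 0.2765] rect [0.5022 0.1025] [0.0643 0.0644] 0.4 mean [0.5016 0.1023 0.2765]
[0.44520334 0.14296052 0.23376444] [ 0.45029725 -0.53058152  8.36913157] 14.65
```

move_arm:
  increments:
    - [[0,-0.1,0,0,0,0,-1],[0,-0.3,0,0,0,0,-1],[0,-0.6,0,0,0,0,-1],[0,-0.8,0,0,0,0,-1],[0,-0.8,0,0,0,0,-1],[0,-0.8,0,0,0,0,-1]]

```text
time: 15.15
tcp_pos: [0.4474, 0.1437, 0.3498]
tcp_rot: [-0.496, -0.494, 0.507, 0.503]
ft_force: [0.8, 0.5, -4.2]
grip_width: 0.261
```

```bash
python3 - <<'E'
from mal import *
p=shot('top','top14'); mal(p); s=readout.read_state(); print(s['tcp_pos'],s['ft_force'],s['time'],s['grip_width'])
p=shot('side','side14')
for t in ['cap','ram','cap_top']:
  for d in masks_of(t,p)[:2]:
    w=cloud(p);q=w[d['mask']];print(t,d['score'],d['location'],np.nanpercentile(q,[2,50,98],axis=0).round(3))
f=p['frame'][100:240,200:310]
cv2.imwrite('pics/crop_s14.png',cv2.resize(f[:,:,::-1],None,fx=5,fy=5,interpolation=cv2.INTER_CUBIC)[:600])
E
```

```text
G [0.4475 0.1017 0.3491] head 1407 slopes [ 0.0305 -0.0005  0.3922] rect [0.5052 0.1045] [0.0657 0.0664] 0.5 mean [0.5038 0.1036 0.3922]
[0.44739229 0.14366755 0.34885925] [-0.38513792  0.01036871 -4.04318068] 15.2 0.2604081545471386
ram 0.66 [122.3, 255.0] [[0.407 0.064 0.308]
 [0.5   0.071 0.363]
 [0.535 0.127 0.392]]
ram 0.35 [242.5, 324.6] [[ 0.675 -0.121 -0.002]
 [ 0.695 -0.112  0.059]
 [ 0.72  -0.078  0.09 ]]
```

View pics/crop_s14.png

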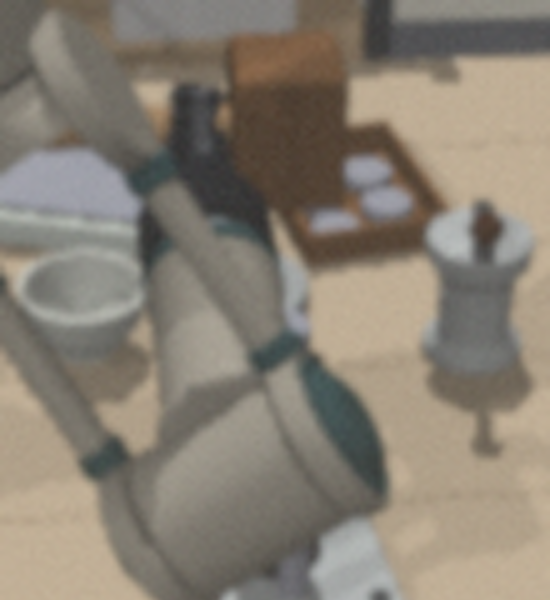

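move_arm:
  increments:
    - [[-0.01,0.2,0,0.0095,0,0,-1],[-0.01,0.36,0,0.0095,0,0,-1],[-0.01,0.36,0,0.0095,0,0,-1],[-0.01,0.36,0,0.0095,0,0,-1]]

```text
time: 15.73
tcp_pos: [0.4467, 0.1419, 0.2952]
tcp_rot: [-0.484, -0.486, 0.514, 0.515]
ft_force: [0.1, -0.5, -3.0]
grip_width: 0.26
```

```bash
python3 - <<'E'
from mal import *
p=shot('top','top15'); mal(p); s=readout.read_state(); print(s['tcp_pos'],s['ft_force'],s['time'],s['grip_width'])
E
```

```text
G [0.4467 0.0999 0.2958] head 1167 slopes [-0.0131  0.0089  0.335 ] rect [0.5054 0.1022] [0.0643 0.0661] 0.2 mean [0.5045 0.1014 0.335 ]
[0.44666968 0.14190165 0.29588803] [ 0.0106626  -0.39333071 -3.35743098] 15.7833 0.2594467731576026
```

move_arm:
  increments:
    - [[0,0.03,0,0,0,0,-1],[0,0.12,0,0,0,0,-1],[0,0.28,0,0,0,0,-1],[0,0.45,0,0,0,0,-1],[0,0.45,0,0,0,0,-1]]

```text
time: 16.2
tcp_pos: [0.441, 0.1423, 0.2331]
tcp_rot: [-0.481, -0.491, 0.511, 0.516]
ft_force: [-3.8, -0.4, 9.8]
grip_width: 0.261
```

move_arm:
  increments:
    - [[0,0,0,0,0,0,-1]]

```text
time: 16.28
tcp_pos: [0.4411, 0.1424, 0.2332]
tcp_rot: [-0.482, -0.49, 0.511, 0.515]
ft_force: [-3.5, -0.6, 8.6]
grip_width: 0.264
```

```bash
python3 - <<'E'
from mal import *
p=shot('top','top16'); mal(p); s=readout.read_state(); print(s['tcp_pos'],s['ft_force'],s['time'],s['grip_width'])
E
```

```text
G [0.4412 0.1004 0.2328] head 999 slopes [0.0309 0.0097 0.2766] rect [0.4993 0.1021] [0.0658 0.0659] 0.3 mean [0.4986 0.1016 0.2766]
[0.44105487 0.14242168 0.23319324] [-3.44814844 -0.79445977  7.85124843] 16.3333 0.25778609736062613
```

move_arm:
  increments:
    - [[0,-0.1,0,0,0,0,-1],[0,-0.3,0,0,0,0,-1],[0,-0.6,0,0,0,0,-1],[0.3,-0.8,0,0,0,0,-1],[0.3,-0.8,0,0,0,0,-1],[0.3,-0.8,0.6,0,0,0,-1],[0.3,-0.8,0.6,0,0,0,-1],[0.3,-0.8,0.6,0,0,0,-1]]

```text
time: 17.0
tcp_pos: [0.3524, 0.1896, 0.354]
tcp_rot: [-0.483, -0.487, 0.516, 0.512]
ft_force: [0.0, 1.1, -3.4]
grip_width: 0.256
```

```bash
python3 - <<'E'
from mal import *
p=shot('top','top17'); mal(p); s=readout.read_state(); print(s['tcp_pos'],s['ft_force'],s['time'],s['grip_width'])
q=shot('side','side17')
p0=dict(np.load('top0.npz')); q0=dict(np.load('side0.npz'))
np.set_printoptions(linewidth=220)
for a in (p0,p):
    w=cloud(a); m=(w[...,0]>.44)&(w[...,0]<.56)&(w[...,1]>.05)&(w[...,1]<.15)&(w[...,2]>.03)&(w[...,2]<.135)
    print(m.sum(), w[m][np.argsort(w[m][:,2])[-12:]].round(3).tolist())
    print((w[200:222,196:222:2,2]*1000).round(0))
for a in (q0,q):
    w=cloud(a); m=(w[...,0]>.44)&(w[...,0]<.56)&(w[...,1]>.05)&(w[...,1]<.15)&(w[...,2]>.03)&(w[...,2]<.135)
    print(m.sum(), w[m][np.argsort(w[m][:,2])[-12:]].round(3).tolist())
f=np.hstack([p0['frame'][165:245,130:260],p['frame'][165:245,130:260]])
cv2.imwrite('pics/ct17.png',cv2.resize(f[:,:,::-1],None,fx=3,fy=3,interpolation=cv2.INTER_CUBIC))
f=np.hstack([q0['frame'][130:240,215:295],q['frame'][130:240,215:295]])
cv2.imwrite('pics/cs17.png',cv2.resize(f[:,:,::-1],None,fx=5,fy=5,interpolation=cv2.INTER_CUBIC))
E
```

```text
G [0.3549 0.1469 0.3537] head 1492 slopes [ 0.0231 -0.      0.3969] rect [0.4051 0.1484] [0.0756 0.0694] 0.0 mean [0.4099 0.1493 0.3969]
[0.35472541 0.18891096 0.35370764] [-0.43231805  0.15254495 -3.75653057] 17.05 0.259983180663557
68 [[0.482, 0.103, 0.092], [0.487, 0.088, 0.092], [0.481, 0.095, 0.093], [0.484, 0.095, 0.093], [0.484, 0.093, 0.093], [0.481, 0.098, 0.093], [0.487, 0.09, 0.093], [0.484, 0.1, 0.094], [0.483, 0.108, 0.097], [0.483, 0.097, 0.097], [0.483, 0.105, 0.098], [0.483, 0.102, 0.098]]
[[165. 203. 202. 204. 203. 201. 202. 201. 199. 166. 168. 165. 167.]
 [168. 204. 202. 204. 204. 201. 202. 201. 196. 167. 168. 166. 167.]
 [167. 200.  nan 202. 202. 201. 202. 200. 169. 170. 169. 167. 168.]
 [167. 166. 200. 199. 202. 200. 199. 171. 168. 167. 165. 167. 167.]
 [166. 165. 166. 200. 200. 199. 171. 171. 167. 167. 170.  nan 165.]
 [166. 166. 166. 166. 172. 173. 168. 166. 168. 165. 167. 165. 165.]
 [165. 166. 167. 165. 168. 167. 164. 167. 166. 164. 165. 164. 165.]
 [163. 167. 168. 167. 166. 166. 164. 164. 165. 166. 162. 163. 162.]
 [168. 164. 166. 166. 163. 164. 164. 162. 163
[... 2529 characters left out ...]
15.  18.  18.]
 [ 17.  14.  17.  16.  15.  18.  19.  16.  16.  19.  18.  17.  17.]
 [ 16.  17.  18.  17.  17.  13.  16.  15.  17.  16.  18.  18.  14.]]
150 [[0.481, 0.094, 0.098], [0.49, 0.085, 0.1], [0.487, 0.09, 0.1], [0.481, 0.099, 0.106], [0.483, 0.088, 0.107], [0.486, 0.086, 0.107], [0.483, 0.09, 0.109], [0.482, 0.11, 0.111], [0.484, 0.097, 0.112], [0.481, 0.103, 0.112], [0.483, 0.09, 0.113], [0.48, 0.095, 0.114]]
148 [[0.489, 0.081, 0.099], [0.49, 0.085, 0.1], [0.486, 0.079, 0.101], [0.483, 0.089, 0.101], [0.481, 0.104, 0.102], [0.481, 0.098, 0.103], [0.484, 0.091, 0.104], [0.486, 0.085, 0.105], [0.484, 0.101, 0.105], [0.485, 0.105, 0.106], [0.486, 0.087, 0.107], [0.484, 0.092, 0.108]]
```

View pics/ct17.png

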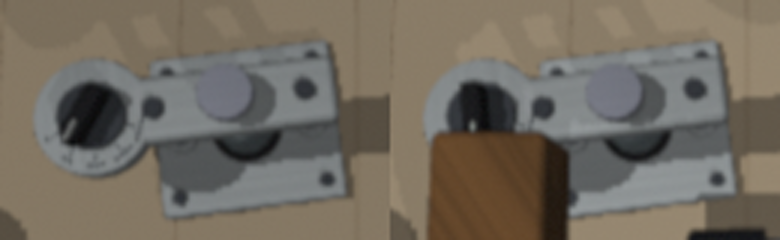

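View pics/cs17.png

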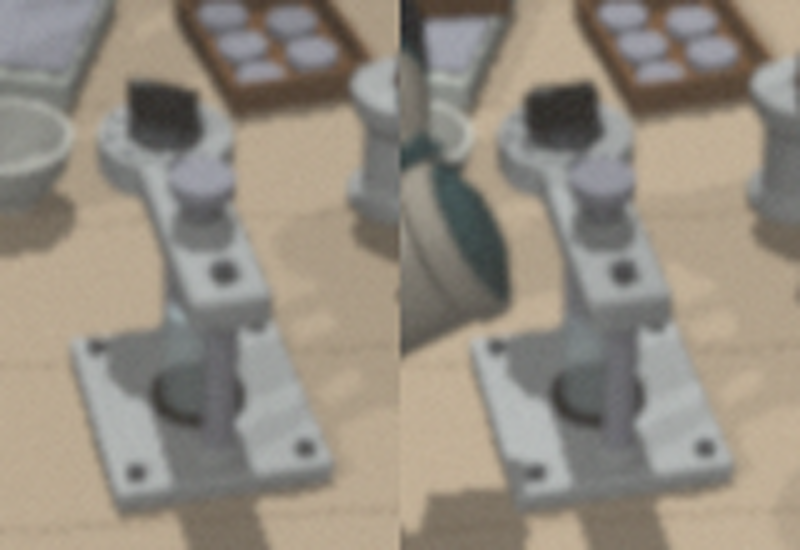

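```bash
python3 - <<'E'
from mal import *
w0=cloud(dict(np.load('side0.npz'))); Z=[];W=[]
for i in range(6): W.append(cloud(cams.read_camera('side')))
W=np.nanmean(W,0); np.set_printoptions(linewidth=220)
print((w0[188:206,244:260,2]*1000).round(0));print((W[188:206,244:260,2]*1000).round(0))
print((W[188:206,244:260,1]*1000).round(0))
E
```

```text
[[ -0.  -5.  -5.  -2. 114. 112. 151. 158. 165. 166. 163. 167. 165. 164. 163. 166.]
 [ -5.  -2.  -4.  -5. 106. 113. 150. 157. 161. 162. 163. 165. 166. 167. 166. 165.]
 [ -2.  -5.  -6.  -2.  60. 109. 144. 150. 162. 164. 163. 164. 165. 164. 164. 162.]
 [ -5.  -8.  -4.  49.  94. 107. 107. 149. 158. 162. 159. 159. 160. 161. 161. 156.]
 [ -3.  -9.  -3.  46.  98.  93. 100. 147. 157. 157. 158. 159. 157. 156. 157. 154.]
 [ -3.  -4.  -8.  86.  89.  97.  96. 100. 151. 155. 155. 154. 154. 153. 154. 154.]
 [ -2.  -6.  -5.  84.  88.  94.  94.  95. 148. 153. 148. 150. 150. 150. 150. 150.]
 [ -3.  -4.  -7.  82.  85.  92.  94.  94. 146. 143. 143. 144. 148. 147. 144. 148.]
 [ 16.  14.  30.  78.  81.  87.  87.  88.  90. 146. 141. 142. 143. 140. 140. 138.]
 [ 20.  12.  27.  75.  80.  81.  82.  87.  87.  89.  87.  88. 121. 124. 124. 124.]
 [ 15.  15.  26.  70.  78.  80.  81.  82.  82.  84.  83.  84. 117. 119. 122. 122.]
 [ 14.  14.  19.  68.  75.  75.  76.  81.  81.  82.  81.  82. 115. 119. 116. 115.]
 [ 14.  16.  18.  61.  70.  71.  73.  77.  77.  75.  74.  75. 108. 111. 116. 112.]
 [ 14.  14.  15.  55.
[... 2684 characters left out ...]
 80.  78.  79.  36.  33.  28.  31.]
 [167. 164. 152.  96.  89.  86.  81.  81.  80.  79.  77.  78.  35.  33.  32.  29.]
 [162. 161. 152.  95.  89.  85.  82.  81.  77.  76.  79.  75.  35.  34.  31.  29.]
 [154. 156. 154.  97.  88.  86.  83.  79.  79.  78.  77.  76.  36.  34.  33.  31.]
 [151. 149. 149.  97.  89.  85.  82.  80.  77.  78.  76.  75.  36.  32.  31.  31.]
 [146. 144. 146.  96.  87.  86.  81.  80.  77.  78.  77.  76.  35.  32.  31.  30.]
 [140. 140. 138.  97.  89.  87.  82.  81.  79.  74.  76.  76.  36.  32.  30.  31.]
 [133. 132. 131.  97.  90.  86.  84.  80.  77.  78.  75.  77.  35.  32.  31.  31.]
 [128. 127. 121.  96.  89.  85.  82.  82.  77.  75.  76.  77.  33.  30.  31.  30.]]
```

The ram has sprung back up and the cap's visible edge dropped about 7 mm, to its home height. I'll add one crisper tap (about 0.4 m/s) to be sure it counts as a knock and seats the cap.

```bash
python3 - <<'E'
from mal import *
s=readout.read_state(); R0=Rn.from_quat(s['tcp_rot']).as_matrix()
go([.4452,.1425,.318],Rn.from_euler('y',.025).as_matrix()@R0)
E
```

```text
t 17.4 pos [0.36   0.1868 0.3523] j [-0.678  0.341  2.178  0.989  1.944  0.563] F [ 0.4  0.1 -3.2] g 0.261
shift [-0.2958  0.1981 -0.5791] turn [ 0.008 -0.    -0.   ] rows>= 2.4
```

move_arm:
  increments:
    - [[-0.1,0.05,-0.2,0.008,0,0,-1],[-0.2,0.1,-0.4,0.008,0,0,-1],[-0.296,0.198,-0.58,0.008,0,0,-1],[-0.296,0.198,-0.58,0.008,0,0,-1],[-0.296,0.198,-0.58,0.008,0,0,-1],[-0.296,0.198,-0.58,0.008,0,0,-1]]

```text
time: 17.9
tcp_pos: [0.4443, 0.1429, 0.318]
tcp_rot: [-0.479, -0.48, 0.521, 0.519]
ft_force: [0.4, 0.2, -3.0]
grip_width: 0.259
```

```bash
python3 - <<'E'
from mal import *
p=shot('top','top18'); mal(p); s=readout.read_state(); print(s['tcp_pos'],s['ft_force'],s['time'],s['grip_width'])
E
```

```text
G [0.444  0.1011 0.3183] head 1222 slopes [-0.0567 -0.0039  0.3554] rect [0.5076 0.1023] [0.0661 0.0655] 88.8 mean [0.5061 0.1015 0.3554]
[0.44393491 0.14314178 0.31832772] [-0.68603031  0.05964222 -2.9118124 ] 17.95 0.25972041391969053
```

move_arm:
  increments:
    - [[0,0,0.015,-0.017,0,0,-1],[0,0,0.015,-0.017,0,0,-1],[0,0,0.015,-0.017,0,0,-1]]

```text
time: 18.2
tcp_pos: [0.4416, 0.1433, 0.3189]
tcp_rot: [-0.493, -0.493, 0.508, 0.506]
ft_force: [-0.2, -0.9, -3.4]
grip_width: 0.26
```

```bash
python3 - <<'E'
from mal import *
for i in range(2):
    p=shot('top','top19%d'%i); mal(p)
s=readout.read_state(); print(s['tcp_pos'],s['ft_force'],s['time'],s['grip_width'])
w=cloud(p);f=p['frame'].astype(int)
for x in np.arange(.31,.55,.012):
    m=(abs(w[...,0]-x)<.006)&(w[...,1]>.07)&(w[...,1]<.14)&(w[...,2]>.29)&(f[...,0]-f[...,2]>25)
    if m.sum(): q=w[m]; print(round(x,3),m.sum(),q.mean(0).round(4))
E
```

```text
G [0.4419 0.1012 0.3189] head 1259 slopes [-0.0033  0.0029  0.3596] rect [0.5031 0.1026] [0.0662 0.0666] 88.1 mean [0.5014 0.1014 0.3596]
G [0.442  0.1011 0.3188] head 1255 slopes [-0.0049 -0.0014  0.3595] rect [0.5032 0.1024] [0.0659 0.0663] 88.5 mean [0.5016 0.1015 0.3595]
[0.4419379  0.14309466 0.31872601] [-0.06008781  0.16713824 -3.72859179] 18.3 0.2564761523242948
0.31 14 [0.3146 0.1032 0.3288]
0.322 86 [0.3215 0.1057 0.3299]
0.334 85 [0.3339 0.1063 0.3297]
0.346 88 [0.3466 0.1046 0.329 ]
0.358 76 [0.3582 0.1047 0.3286]
0.37 87 [0.3701 0.1047 0.3284]
0.382 76 [0.3822 0.1035 0.328 ]
0.394 89 [0.394  0.1035 0.3276]
0.406 65 [0.4061 0.1036 0.3286]
0.418 73 [0.418  0.1036 0.3279]
0.43 41 [0.4271 0.1034 0.3274]
0.454 24 [0.4578 0.1022 0.3269]
0.466 131 [0.468  0.0983 0.34  ]
0.478 229 [0.4778 0.102  0.3599]
0.49 247 [0.49   0.102  0.3602]
0.502 217 [0.5022 0.1024 0.3598]
0.514 212 [0.5138 0.1017 0.3597]
0.526 228 [0.5259 0.1022 0.3592]
0.538 49 [0.5339 0.1045 0.3577]
```

move_arm:
  increments:
    - [[0,0.03,0,0,0,0,-1],[0,0.14,0,0,0,0,-1],[0,0.35,0,0,0,0,-1],[0,0.58,0,0,0,0,-1],[0,0.59,0,0,0,0,-1],[0,0.5,0,0,0,0,-1],[0,0.3,0,0,0,0,-1],[0,0.1,0,0,0,0,-1],[0,-0.1,0,0,0,0,-1],[0,-0.3,0,0,0,0,-1],[0,-0.3,0,0,0,0,-1]]

```text
time: 19.22
tcp_pos: [0.4431, 0.143, 0.3676]
tcp_rot: [-0.495, -0.495, 0.506, 0.503]
ft_force: [-0.2, -0.4, -3.6]
grip_width: 0.257
```

```bash
python3 - <<'E'
from mal import *
p=shot('top','top20'); mal(p); s=readout.read_state(); print(s['tcp_pos'],s['ft_force'],s['time'],s['grip_width'])
shot('side','side20')
# put-down hover
from search import Rm,Rrel
R=Rm(.41,0)@Rrel(0,0); M=Rm(.41,0)
g=np.array([.5716,-.382,.033])-.06*M[:,0]; go(g+.042*R[:,0]+[0,0,.16],R)
E
```

```text
G [0.4432 0.1011 0.3647] head 1481 slopes [0.0352 0.0017 0.4103] rect [0.5039 0.1017] [0.0664 0.0665] 87.8 mean [0.5019 0.1009 0.4103]
[0.44310586 0.1431003  0.36451096] [ 0.59969561  0.47606777 -4.66487063] 19.2667 0.25742194784760086
t 19.32 pos [0.4431 0.1431 0.363 ] j [-0.642  0.419  1.964  1.069  1.993  0.673] F [ 0.3 -0.2 -4.3] g 0.259
shift [-3.6548  1.4169 -0.5189] turn [-0.1084 -0.0955  0.4927] rows>= 14.2
```

View pics/top20.png

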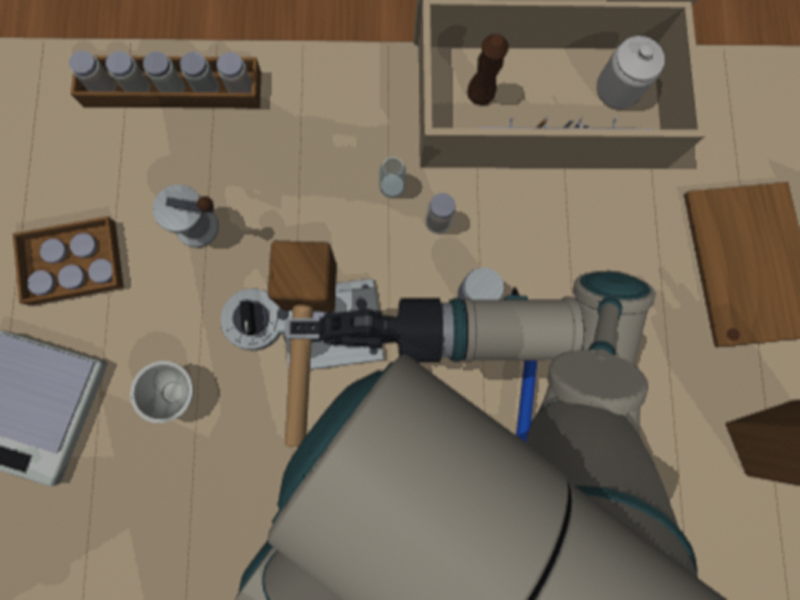

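move_arm:
  increments:
    - [[-0.2,0,0,0,0,0,-1],[-0.4,0,-0.03,-0.007,-0.006,0.033,-1],[-0.65,0,-0.06,-0.014,-0.013,0.066,-1],[-0.85,0,-0.09,-0.021,-0.019,0.1,-1],[-1,0,-0.12,-0.028,-0.025,0.133,-1],[-1,0,-0.14,-0.035,-0.031,0.163,-1],[-1,0,-0.14,-0.035,-0.031,0.163,-1]]

```text
time: 19.9
tcp_pos: [0.4659, -0.0078, 0.3645]
tcp_rot: [-0.606, -0.403, 0.614, 0.306]
ft_force: [0.4, 1.3, -2.2]
grip_width: 0.255
```

```bash
cat > pd.py <<'E'
from mal import *
R=Rm(.41,0)@Rrel(0,0); M=Rm(.41,0)
g=np.array([.5716,-.382,.033])-.06*M[:,0]
def pd(h): go(g+.042*R[:,0]+[0,0,h],R)
E
python3 -c "
from pd import *
pd(.2)"
```

```text
t 19.9 pos [ 0.4659 -0.0078  0.3645] j [-0.72   0.341  1.506  0.744  2.059  0.781] F [ 0.4  1.3 -2.2] g 0.255
shift [-1.7444  2.3342  0.0621] turn [-0.0726 -0.0646  0.3288] rows>= 10.5
```

move_arm:
  increments:
    - [[-0.18,0.24,0,-0.007,-0.006,0.033,-1],[-0.36,0.48,0,-0.014,-0.013,0.066,-1],[-0.54,0.72,0,-0.022,-0.019,0.1,-1],[-0.74,0.98,0.02,-0.029,-0.026,0.132,-1],[-0.74,0.98,0.02,-0.036,-0.032,0.164,-1],[-0.74,0.98,0.02,-0.036,-0.032,0.164,-1]]

```text
time: 20.4
tcp_pos: [0.4855, -0.1745, 0.2879]
tcp_rot: [-0.67, -0.285, 0.679, 0.089]
ft_force: [0.0, 0.7, -2.7]
grip_width: 0.256
```

```bash
python3 -c "
from pd import *
pd(.15)"
```

```text
t 20.4 pos [ 0.4855 -0.1745  0.2879] j [-0.728  0.359  1.319  0.34   1.881  0.589] F [ 0.   0.7 -2.7] g 0.256
shift [0.0486 1.8174 0.2757] turn [-0.0374 -0.0305  0.1678] rows>= 6.6
```

move_arm:
  increments:
    - [[0,0.25,0.03,-0.007,-0.006,0.033,-1],[0,0.5,0.07,-0.014,-0.012,0.066,-1],[0.01,0.75,0.11,-0.022,-0.018,0.1,-1],[0.02,0.95,0.14,-0.029,-0.024,0.132,-1],[0.02,0.95,0.14,-0.037,-0.03,0.167,-1],[0.02,0.95,0.14,-0.037,-0.03,0.167,-1]]

```text
time: 20.9
tcp_pos: [0.4988, -0.2887, 0.2097]
tcp_rot: [-0.691, -0.149, 0.693, -0.139]
ft_force: [-0.2, 2.2, -3.3]
grip_width: 0.259
```

```bash
python3 -c "
from pd import *
pd(.08)"
```

```text
t 20.9 pos [ 0.4988 -0.2887  0.2097] j [-0.65   0.284  1.489  0.007  1.381  0.51 ] F [-0.2  2.2 -3.3] g 0.259
shift [0.9138 0.7769 0.2021] turn [-0.0001  0.0002  0.0045] rows>= 4.4
```

move_arm:
  increments:
    - [[0.15,0.25,0.06,0,0,0.0045,-1],[0.35,0.5,0.12,0,0,0.0045,-1],[0.55,0.77,0.2,0,0,0.0045,-1],[0.75,0.77,0.2,0,0,0.0045,-1],[0.91,0.77,0.2,0,0,0.0045,-1],[0.91,0.77,0.2,0,0,0.0045,-1],[0.91,0.77,0.2,0,0,0.0045,-1]]

```text
time: 21.48
tcp_pos: [0.5196, -0.4108, 0.0737]
tcp_rot: [0.693, 0.142, -0.692, 0.143]
ft_force: [-0.0, -0.2, -3.6]
grip_width: 0.258
```

```bash
python3 -c "
from pd import *
pd(.0)
p=shot('side','side22');w=cloud(p);f=p['frame'].astype(int)
m=(w[...,2]>.0)&(w[...,2]<.2)&(w[...,0]>.35)&(w[...,0]<.66)&(w[...,1]>-.5)&(w[...,1]<-.3)&(f[...,0]-f[...,2]>50)
q=w[m];print(np.percentile(q,[1,50,99],axis=0).round(3))
cv2.imwrite('pics/c22.png',cv2.resize(p['frame'][220:370,200:370,::-1],None,fx=4,fy=4,interpolation=cv2.INTER_CUBIC))
"
```

```text
t 21.48 pos [ 0.5196 -0.4108  0.0737] j [-0.774  0.495  1.502  0.     1.141  0.39 ] F [-0.  -0.2 -3.6] g 0.258
shift [ 0.5513 -0.0396  0.0063] turn [-0.0013 -0.0005 -0.0008] rows>= 2.0
[[ 0.451 -0.451  0.116]
 [ 0.576 -0.409  0.144]
 [ 0.613 -0.351  0.148]]
```

View pics/c22.png

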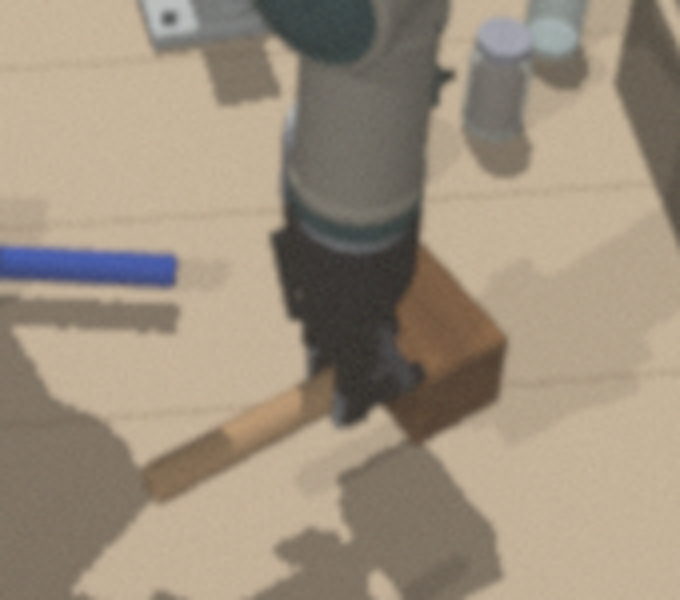

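move_arm:
  increments:
    - [[0.15,0,0,0,0,0,-1],[0.3,0,0,0,0,0,-1],[0.42,0,0,0,0,0,-1],[0.48,0,0,0,0,0,-1],[0.5,0,0,0,0,0,-1],[0.5,0,0,0,0,0,-1],[0.5,0,0,0,0,0,-1]]

```text
time: 22.12
tcp_pos: [0.524, -0.4155, 0.0046]
tcp_rot: [0.696, 0.137, -0.689, 0.149]
ft_force: [0.4, -0.2, -2.8]
grip_width: 0.256
```

```bash
python3 -c "
from pd import *
pd(.0)
p=shot('side','side23');w=cloud(p);f=p['frame'].astype(int)
m=(w[...,2]>-.01)&(w[...,2]<.2)&(w[...,0]>.35)&(w[...,0]<.66)&(w[...,1]>-.5)&(w[...,1]<-.3)&(f[...,0]-f[...,2]>50)&(f[...,0]<150)
q=w[m];print(np.percentile(q,[1,50,99],axis=0).round(3))
"
```

```text
t 22.12 pos [ 0.524  -0.4155  0.0046] j [-0.773  0.562  1.576 -0.002  0.985  0.391] F [ 0.4 -0.2 -2.8] g 0.256
shift [ 0.089  -0.0798  0.0207] turn [-0.0008 -0.0017 -0.0056] rows>= 0.4
[[ 0.455 -0.454  0.046]
 [ 0.587 -0.405  0.076]
 [ 0.616 -0.356  0.08 ]]
```

move_arm:
  increments:
    - [[0.03,0,0,0,0,0,-1],[0.06,0,0,0,0,0,-1],[0.07,0,0,0,0,0,-1],[0.07,0,0,0,0,0,-1],[0.07,0,0,0,0,0,-1]]

```text
time: 22.58
tcp_pos: [0.5232, -0.4156, -0.0071]
tcp_rot: [0.695, 0.138, -0.69, 0.148]
ft_force: [-0.8, -1.1, 1.9]
grip_width: 0.258
```

```bash
python3 -c "
from pd import *
pd(.0)
p=shot('side','side24');w=cloud(p);f=p['frame'].astype(int)
m=(w[...,2]>-.01)&(w[...,2]<.2)&(w[...,0]>.35)&(w[...,0]<.66)&(w[...,1]>-.5)&(w[...,1]<-.3)&(f[...,0]-f[...,2]>50)&(f[...,0]<150)
q=w[m];print(np.percentile(q,[1,50,90,99],axis=0).round(3))
"
```

```text
t 22.58 pos [ 0.5232 -0.4156 -0.0071] j [-0.774  0.574  1.587 -0.003  0.964  0.391] F [-0.8 -1.1  1.9] g 0.258
shift [ 0.0112 -0.0773  0.0151] turn [-0.0009 -0.0014 -0.0051] rows>= 0.3
[[ 0.463 -0.455  0.035]
 [ 0.585 -0.406  0.065]
 [ 0.605 -0.372  0.067]
 [ 0.616 -0.355  0.069]]
```

The mallet is resting on the boards: the force went from −3 to +2 N and the head top is at about 66 mm. I release and retreat.

move_arm:
  increments:
    - [[0,0,0,0,0,0,0.3],[0,0,0,0,0,0,0.6],[0,0,0,0,0,0,1],[0,0,0,0,0,0,1],[0,0,0,0,0,0,1],[0,0,0,0,0,0,1],[-0.15,0,0,0,0,0,1],[-0.35,0,0,0,0,0,1],[-0.6,0,0,0,0,0,1],[-0.85,0,0,0,0,0,1],[-1,0,0,0,0,0,1],[-1,0,0,0,0,0,1]]

```text
time: 23.63
tcp_pos: [0.5244, -0.4158, 0.149]
tcp_rot: [0.697, 0.135, -0.688, 0.152]
ft_force: [0.5, -0.8, 0.3]
grip_width: 0.998
```

move_arm:
  increments:
    - [[-0.25,0,-0.1,0,0,0,1],[-0.5,0,-0.3,0,0,0,1],[-0.7,0,-0.5,0,0,0,1],[-0.7,0,-0.6,0,0,0,1],[-0.7,0,-0.6,0,0,0,1],[-0.7,0,-0.6,0,0,0,1]]

```text
time: 24.13
tcp_pos: [0.6037, -0.3755, 0.2465]
tcp_rot: [0.694, 0.139, -0.69, 0.148]
ft_force: [-0.9, -0.6, 0.1]
grip_width: 0.998
```

```bash
python3 - <<'E'
from h import *
s=readout.read_state();print(s['time'],s['tcp_pos'],s['ft_force'])
for n in ['side','top']:
    p=shot(n,n+'30'); w=cloud(p); w0=cloud(dict(np.load(n+'0.npz')))
    for t in ['ram','dial','mallet','tin','filled','mortar','shaker','grinder']:
        for d in masks_of(t,p)[:2]:
            q=w[d['mask']]; print(n,t,round(d['score'],2),np.round(np.nanmedian(q,0),3))
    m=(w[...,0]>.43)&(w[...,0]<.55)&(w[...,1]>.16)&(w[...,1]<.25)&(w[...,2]>.194)&(w[...,2]<.21)
    q=w[m][:,:2];
    if len(q)>5: q=q-q.mean(0);v=np.linalg.svd(q)[2];print(n,'bar ang',np.degrees(np.arctan2(v[0,1],v[0,0])),len(q))
    m=(w[...,0]>.46)&(w[...,0]<.54)&(w[...,1]>.07)&(w[...,1]<.14)&(w[...,2]>.185)&(w[...,2]<.22)
    print('ram',m.sum(),np.round(np.median(w[m],0),4) if m.sum() else '')
    if n=='side':
        print((w[186:196,247:251,2]*1000).round(0))
E
```

```text
24.1333 [ 0.60367836 -0.37547454  0.24648255] [-0.93410723 -0.6453171   0.12314157]
side ram 0.44 [0.501 0.092 0.199]
side dial 0.75 [0.487 0.2   0.179]
side mallet 0.77 [ 0.557 -0.421  0.043]
side mallet 0.59 [ 0.266 -0.245  0.044]
side tin 0.6 [ 0.553 -0.186  0.067]
side filled 0.65 [ 0.686 -0.114  0.034]
side mortar 0.82 [0.382 0.397 0.04 ]
side grinder 0.68 [0.679 0.329 0.071]
side bar ang 3.902483604370607 50
ram 118 [0.5013 0.0921 0.1994]
[[ -3.  80. 148. 158.]
 [ -3.  72. 143. 153.]
 [ -3.  70. 104. 148.]
 [ -5. 101. 105. 149.]
 [ -7. 105. 104. 140.]
 [ 53.  99. 103. 105.]
 [ 44.  94. 102. 103.]
 [ 81.  94.  97. 100.]
 [ 84.  92.  91.  95.]
 [ 82.  84.  89.  91.]]
top ram 0.5 [0.503 0.101 0.202]
top dial 0.91 [0.489 0.204 0.176]
top mallet 0.67 [ 0.564 -0.395  0.062]
top mallet 0.55 [0.678 0.344 0.105]
top tin 0.59 [ 0.551 -0.156  0.082]
top filled 0.88 [ 0.69  -0.088  0.084]
top mortar 0.75 [0.385 0.393 0.031]
top shaker 0.7 [ 0.759 -0.006  0.056]
top grinder 0.68 [0.678 0.344 0.105]
top grinder 0.24 [0.487 0.204 0.176]
top bar ang -172.31205735312335 159
ram 293 [0.5028 0.103  0.2024]
```

View pics/top30.png

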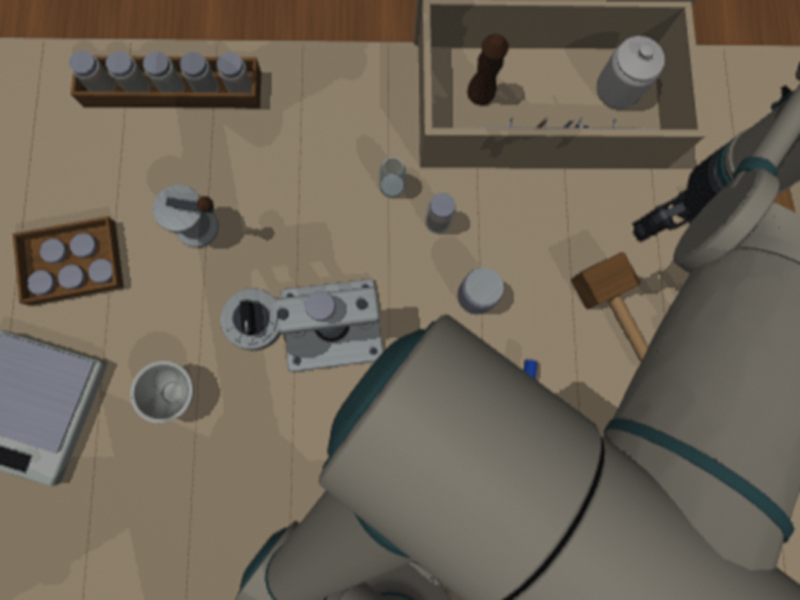

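View pics/side30.png

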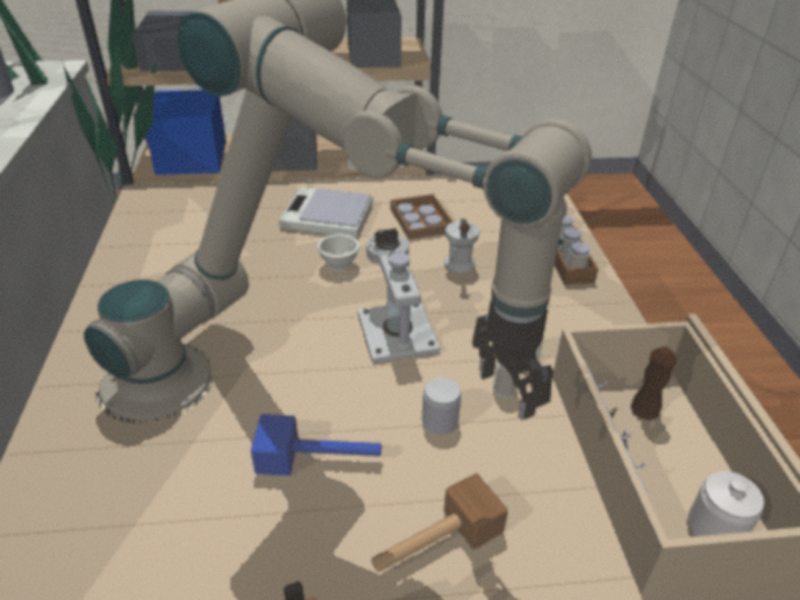

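The top view shows the ram up (320,305), the dial bar on the three dots (250,318), the mallet lying flat at (605,280), and the tin, shakers, mortar and grinder unmoved. The hand is clear, so I hand the job in.

```bash
python3 -c "
from workcell import job
print(job.close_job())"
```

```text
the job is handed in; nothing more can be done
None
```

The job is handed in at about 24 s of the 61 s allowed, and my last camera checks agree with every part of the task that I could see.

**What I did**
- I turned the dial from the two-dot mark to the three-dot mark.
- I picked up the wooden mallet by the handle next to its head and rolled it so an end face pointed down. I then knocked the ram three times at commanded speeds of about 0.25, 0.3 and 0.4 m/s.
- I laid the mallet back close to where it had been and backed the hand away.

**Last checks**
- **Dial:** the top camera puts the bar within about 1° of the three-dot mark. The side camera reads it about 11° (about 0.2 rad) off, but it sees few points there, so I trust the top view and the picture.
- **Ram:** it is back up, at the same height as at the start.
- **Cap:** the visible edge of its top dropped about 7–8 mm from the starting reading to around 108–109 mm after correction (home is 110), good to about 1.5 mm. That fits home, and it did not move between the second and third knocks. The first two strokes bottomed at the same depth, about 13.7 mm against the 13.5 mm stop.
- **Other things:** the tin, filled shaker, mortar, empty shaker and grinder show no movement beyond the camera error.

**Disagreements and what I could not check**
- **Gripper position:** the reported tool point lies about 35 mm further forward than described. My first grip on the dial therefore closed on air above it, and I corrected for this afterwards.
- **Blow force:** the peak force was not measurable. The contact forces I read just after the first two knocks were about 8–10 N; I took no reading during the third.
- **Face angle:** the mallet turned 2–3° in the grip during each stroke. I levelled it again before each knock.

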